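# Fetch the power module from the repair crate and repack the crate

## Robot

A 6-joint arm with a two-finger parallel gripper is mounted at the origin on the work surface. World frame = base frame: x ahead of the robot, y to its left, z up, the work surface at z = 0. Lengths are in m, angles in rad, forces in N, time in s.
With the tool pointing down it reaches from about 0.3 to 0.825 m from the base axis. Payload 5.4 kg.
Tool frame: the origin (TCP) lies midway between the tips of the shut fingers; the grasp point (between the pads) lies 19 mm behind it; z points along the fingers, y is the line along which they close (so a half turn about z gives the same grasp; the last joint's range is limited). The gripper opens to 92 mm and grips with 3 to 60 N. Pads are 20 mm wide; open, the fingers measure 128 mm over their backs; the gripper's body (75 mm by 189 mm) begins 69 mm behind the grasp point.
Start: joints at [-1.514, 0.158, 1.597, -0, 1.386, -0.21], TCP at [0.152, -0.555, 0.215] pointing down, gripper open.
Joint ranges: [-2.91, 2.91], [-0.94, 2.29], [0.18, 2.7], [-1.29, 4.43], [0.17, 2.64], [-3, 3]. Speed limits (rad/s): [2.57, 2.57, 3.14, 3.14, 3.14, 3.14].

## Interface

Orientations are given as a rotation vector (axis times angle).
In Python, from cell import manip gives the robot as it stands.
- The arm moves only by the shell command python3 -m handwheel 'ROWS' [FORCE]. ROWS is JSON, a list of rows, each an object of numbers: "dx", "dy", "dz": the shift along the tool's x, y, z in cm; "spin": the turn about the tool's z in rad; "claw": the opening, from -1 (shut) to 1 (fully open). A call has 1 to 10 rows; each row shifts and turns the commanded pose from where the row before left it, along the tool's axes as they then stand; what a row does not reach is not made up. A row lasts 1/12 s, in which the tool goes at most 41.7 mm and 7.16 degrees, less where a joint would pass 70% of its speed; a pose out of reach is approached as far as the arm can. A call with a gripper value outside its range is refused whole. The fingers move at their own pace and stop on an object; FORCE is the grip in N (left out, the last holds). Time passes only in rows, so rows that do not move let the fingers close. It gives the time, the measured TCP pose, the force, the opening and the grip force at its end, in the units of the state.
- manip.read_state(): the state, without advancing time (a new reading comes with each control period).
- manip.camera(name): name is "scene" or "top" or "wrist"; returns the picture (384x512x3 uint8, red, green, blue); there is no depth.
- manip.camera_params(name): a dict with "fx", "fy", "cx", "cy" (pixels), "pose" (4x4, takes a point from camera to world coordinates); the wrist camera has in their place "mount" (4x4, takes a point from camera to tool coordinates, whose origin is the TCP and whose axes are the flange's). Camera axes: x right, y up, looking along -z (the intrinsics and any distortion apply to the point x, -y, -z); pixel columns grow to the right and rows downward; lengths in m; the calibration is good to about 2 mm. A picture is of the moment at which its call begins: read the wrist's pose just before it. camera_params takes no time and is no camera call.
- manip.finish_job(): hands the job in; it is judged then, once.
The state is a dict: "clock": time; "joints": joint angles; "qvel": joint speeds; "tau": joint torques, N m; "tool_pos": TCP position; "eef_rot": TCP orientation; "ft_force": force on the tool from outside, world axes, zero at the start; "moment": the same for the moment, N m; "gripper_width": opening from 0.0 (shut) to 1.0 (fully open); "finger_force": force on a finger pad.
Only numpy, scipy, OpenCV 4.12 (cv2) and the standard library are available. Lean on these libraries where they do the work, as an engineer would, in place of code of your own. Each camera call takes 0.05 s, during which the arm holds its last target. There are 200 camera calls.

## Task

The finned power module is packed in the wooden crate between the round tin and the black adapter block, with the flat screw case lying across the top: clear these three away by stacking them in the middle of the cork mat, widest base first (case, then adapter on its middle, then tin on the adapter's middle). Then lay the module flat and lengthwise in the middle of the shallow metal tray, and put the tin, the adapter and the case back exactly where and how each was at the start, the case across the top again. Do not disturb the multimeter or the bottle.

Things in the scene. Friction and masses are not known exactly. Their poses are not given: they have to be found in the camera images.
- crate: Open wooden crate, fixed, 216 (x) x 206 (y) x 50 high, walls and floor 8 thick (inside 200 x 190, floor 8 above the table). Origin: centre of its underside; z up. It stands at any of three places and is turned up to 0.4 rad.
- case: Closed flat screw-assortment case, off-white with little compartment windows on top, 120 (its x) x 60 (its y) x 28 high, 0.2 kg. Origin: centre of its underside. At the start it lies along the crate's x, 58 above the table, bridging tin and adapter, 8 clear of the module; its ends overlap them by about 25, so their outer halves show. Grip its middle across y (60).
- tin: Round closed metal tin, upright, diameter 54, 50 high, 0.16 kg. Origin: centre of its underside. It stands on the crate floor about 62 from the module's middle along the crate's x, across from the adapter (on either side); about 10 from the module, so no finger fits between.
- adapter: Black mains-adapter block with a paper label, 58 (its x) x 62 (its y) x 50 high, edges rounded 3, 0.24 kg. Origin: centre of its underside; its axes are within 0.06 rad of the crate's. It stands on the crate floor on the other side of the module from the tin, about 8 from the module. Grip it across its y (62).
- module: Power module: green circuit board 50 (its x) x 130 (its y) x 6 thick; in its middle a finned aluminium heat sink 50 (x) x 70 (y) reaching 42 above the underside; black capacitors at its +y end, a grey terminal block at its -y end. 0.3 kg. Origin: centre of its underside. It lies in the middle of the crate, across the crate's x; grip the heat sink across its x (50).
- park_mat: Cork mat, fixed, 160 (its x) x 110 (its y) x 3 thick: the side area for the stack. Origin: centre of its underside, on the table.
- tray: Shallow rectangular aluminium tray, fixed, 90 (its x) x 170 (its y), rim 10 high, walls and floor 3 thick (inside 84 x 164). Origin: centre of its underside. The module goes in with its y along the tray's y, either way round.
- multimeter: Bystander: blue hand multimeter lying flat, 80 (x) x 150 (y) x 38 high, loose. Origin: centre of its underside. Leave it alone.
- cleaner: Bystander: small white bottle, diameter 48, 100 high, standing loose. Origin: centre of its underside. Leave it alone.
Not all that is in view belongs to the job. What is shaped like the adapter but green or purple is not meant.

How it is judged:
On the way, in this order (a step that is already met when the one before it is completed fails the run):
1. the case stands released in the middle of the cork mat (horizontal distance between case and park_mat below 0.015 m and z of case in the frame of park_mat between -0.002 and 0.008 m and contact force between the fingers and case below 0.3 N and linear speed of case below 0.02 m/s and angle between case's own z axis and vertical below 0.1 rad), for 0.2 s.
2. the adapter stands released on the middle of the case (all of step 1 and horizontal distance between adapter and case below 0.015 m and z of adapter in the frame of case between 0.023 and 0.033 m and contact force between the fingers and adapter below 0.3 N and linear speed of adapter below 0.02 m/s), for 0.2 s.
3. the tin stands released on the middle of the adapter: case, adapter, tin stacked on the mat (all of step 2 and horizontal distance between tin and adapter below 0.015 m and z of tin in the frame of adapter between 0.045 and 0.055 m and contact force between the fingers and tin below 0.3 N and linear speed of tin below 0.02 m/s), for 0.2 s.
4. the module lies released in the tray while the stack stands (all of step 3 and horizontal distance between module and tray below 0.015 m and z of module in the frame of tray between -0.002 and 0.008 m and contact force between the fingers and module below 0.3 N and linear speed of module below 0.02 m/s and angle between the y axis of module and the y axis of tray, either way round below 0.2 rad and angle between module's own z axis and vertical below 0.1 rad), for 0.2 s.
5. the tin is back where it stood (distance of tin from where it was at the start of the episode below 0.015 m and angle between each of tin, module's own z axis and vertical below 0.1 rad and contact force between the fingers and tin below 0.3 N and linear speed of each of tin, module below 0.02 m/s and horizontal distance between module and tray below 0.015 m and z of module in the frame of tray between -0.002 and 0.008 m and contact force between the fingers and module below 0.3 N and angle between the y axis of module and the y axis of tray, either way round below 0.2 rad), for 0.2 s.
6. the adapter is back where it stood, the tin too (all of step 5 and distance of adapter from where it was at the start of the episode below 0.015 m and angle between adapter's own z axis and vertical below 0.1 rad and angle between the x axis of adapter and the x axis of crate, either way round below 0.25 rad and contact force between the fingers and adapter below 0.3 N and linear speed of adapter below 0.02 m/s), for 0.2 s.
At the end, for the whole second after the job is handed in: Module flat in the tray: centre within 15 mm, length within 0.2 rad of the tray's. Tin, adapter and case (on top of both) each within 15 mm of its start, level to 0.1 rad; adapter and case within 0.25 rad of the crate's axes. All released and at rest (all of step 6 and distance of case from where it was at the start of the episode below 0.015 m and angle between case's own z axis and vertical below 0.1 rad and angle between the x axis of case and the x axis of crate, either way round below 0.25 rad and contact force between the fingers and case below 0.3 N and linear speed of case below 0.02 m/s); the robot touches nothing.
It fails at once if the multimeter is shifted more than 15 mm (distance of multimeter from where it was at the start of the episode above 0.015 m).
It fails at once if the bottle is shifted more than 15 mm or knocked over (distance of cleaner from where it was at the start of the episode above 0.015 m or angle between cleaner's own z axis and vertical above 0.5 rad).
It also fails if it takes over 144 s, if anything falls off the work surface, if the arm or the gripper's body presses on something with over 40 N, if the wrist force passes 120 N, or if a joint passes its speed limit or range.

## Working session

There is one attempt and no reset: what is moved stays moved. The work goes in short steps, Python scripts to look and compute and a shell command to move; the robot and the scene stay as the last step left them, time stands still between calls to the robot, and variables do not carry over. Pictures are saved under pics/ and viewed, at most 14 in all, crops included, and the job is handed in when it is done.

```bash
mkdir -p pics; ls; python3 - <<'E'
from cell import manip
import cv2,numpy as np
for n in("top","scene"):
    im=manip.camera(n); cv2.imwrite(f"pics/{n}0.png",im[:,:,::-1]); p=manip.camera_params(n); print(n,{k:(np.round(v,4).tolist() if hasattr(v,'__len__') else v) for k,v in p.items()})
print(manip.camera_params("wrist"));print(manip.read_state())
E
```

```text
pics
top {'fx': 384.64212010820313, 'fy': 384.64212010820313, 'cx': 248.98952420569645, 'cy': 191.41146045242914, 'pose': [[0.0232, 0.9954, -0.0934, 0.4334], [-0.9993, 0.0205, -0.0303, -0.0293], [-0.0282, 0.0941, 0.9952, 1.1544], [0.0, 0.0, 0.0, 1.0]]}
scene {'fx': 362.6468861382186, 'fy': 362.6468861382186, 'cx': 256.1146050715155, 'cy': 190.40643060633752, 'pose': [[-0.5994, -0.5172, 0.6109, 1.0846], [0.8004, -0.3958, 0.4503, 0.3905], [0.0089, 0.7589, 0.6512, 0.6569], [0.0, 0.0, 0.0, 1.0]]}
{'fx': 310.41745661042825, 'fy': 310.41745661042825, 'cx': 252.94092969411895, 'cy': 195.08576597259784, 'mount': array([[-7.16728998e-05,  9.57495887e-01,  2.88446912e-01,
         8.25667911e-02],
       [ 9.99999601e-01, -1.88208846e-04,  8.73235442e-04,
         8.44403933e-04],
       [ 8.90407605e-04,  2.88446860e-01, -9.57495492e-01,
        -1.70337346e-01],
       [ 0.00000000e+00,  0.00000000e+00,  0.00000000e+00,
         1.00000000e+00]])}
{'clock': 0.1, 'joints': array([-1.51408126e+00,  1.58974099e-01,  1.59810921e+00,  2.22780751e-05,
        1.38620733e+00, -2.10108548e-01]), 'qvel': array([-0.00243516, -0.00233473, -0.00312723, -0.00028791,  0.00066757,
        0.00064556]), 'tau': array([ 3.27372172e-04, -3.86502421e+01, -3.22960138e+01,  7.03555788e-02,
        3.38981487e-02, -5.54079816e-05]), 'tool_pos': array([ 0.15155841, -0.55407708,  0.21372263]), 'eef_rot': array([-3.11200051e+00, -4.17651973e-01, -2.38529747e-04]), 'ft_force': array([-0.30328744,  0.2310289 , -0.55029618]), 'moment': array([-0.03507017,  0.03093429, -0.03218401]), 'finger_force': 0.0, 'gripper_width': 1.001857879136097}
```

View pics/top0.png

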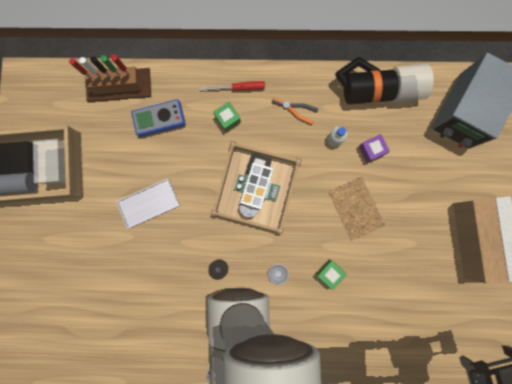

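View pics/scene0.png

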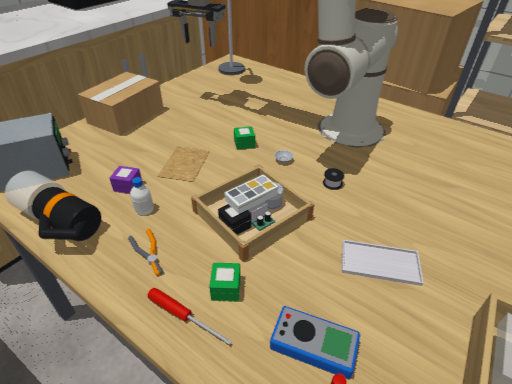

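The candidates are these:
- **Adapter:** the black block in the crate at top (262,160) is the match. I reject the green blocks at (227,116) and (332,275) and the purple block at (375,149).
- **Tin:** the grey round one half under the case at (248,210) is the match. I reject the silver disc at (278,274) and the black disc at (218,269).
- **Tray:** the bright plate at (148,203), not the big wooden bin at (35,165).
- **Mat:** the cork mat at (357,208).
- **Crate:** (257,188).

```bash
cat > h.py <<'E'
import numpy as np, cv2
from cell import manip
from scipy.spatial.transform import Rotation as R
def cam(n):
    """returns picture (RGB), 4x4 pose, params; at this moment"""
    p=manip.camera_params(n)
    if n=="wrist":
        s=manip.read_state(); T=np.eye(4); T[:3,:3]=R.from_rotvec(s["eef_rot"]).as_matrix(); T[:3,3]=s["tool_pos"]
        P=T@p["mount"]
    else: P=np.array(p["pose"])
    return manip.camera(n),P,p
def ray(P,p,uv):
    uv=np.atleast_2d(np.asarray(uv,float))
    d=np.c_[(uv[:,0]-p["cx"])/p["fx"],-(uv[:,1]-p["cy"])/p["fy"],-np.ones(len(uv))]@P[:3,:3].T
    return P[:3,3],d
def plane(P,p,uv,z):
    o,d=ray(P,p,uv); return o+d*((z-o[2])/d[:,2])[:,None]
def proj(P,p,X):
    q=(np.atleast_2d(X)-P[:3,3])@P[:3,:3]
    return np.c_[p["cx"]+p["fx"]*q[:,0]/-q[:,2],p["cy"]-p["fy"]*q[:,1]/-q[:,2]]
def tri(views):
    """least squares meeting point of rays [(P,p,uv),...]"""
    A=0;b=0
    for P,p,uv in views:
        o,d=ray(P,p,uv); d=d[0]/np.linalg.norm(d[0]); M=np.eye(3)-np.outer(d,d); A=A+M;b=b+M@o
    return np.linalg.solve(A,b)
def tool():
    s=manip.read_state(); M=R.from_rotvec(s["eef_rot"]).as_matrix()
    return s["tool_pos"],M
def go(target,yaxis=None):
    """shift in tool cm to world target; spin (tool z) to bring tool y on direction angle yaxis (mod pi)"""
    t,M=tool(); d=M.T@(np.array(target)-t)*100
    out=dict(d=np.round(d,2))
    if yaxis is not None:
        v=M.T@np.array([np.cos(yaxis),np.sin(yaxis),0]); a=np.arctan2(v[1],v[0])-np.pi/2
        out["spin"]=round((a+np.pi/2)%np.pi-np.pi/2,3)
    print(out)
def save(n,im,k=1,box=None):
    if box: im=im[box[1]:box[3],box[0]:box[2]]
    cv2.imwrite(f"pics/{n}.png",cv2.resize(im[:,:,::-1],None,fx=k,fy=k,interpolation=cv2.INTER_CUBIC))
E
python3 - <<'E'
from h import *
im,P,p=cam("top")
save("crop0",im,6,(205,135,310,235))
hsv=cv2.cvtColor(im,cv2.COLOR_RGB2HSV)
for n,uv,z in(("crate",(257,188),.05),("case",(256,185),.086),("mat",(357,208),.003),("tray",(148,203),.01),("mm",(160,118),.038),("bottle",(340,133),.1)):
    print(n,plane(P,p,uv,z)[0].round(3), hsv[uv[1],uv[0]])
t,M=tool();print(M.round(2))
E
```

```text
crate [ 0.547 -0.019  0.05 ] [ 21  83 228]
case [ 0.552 -0.016  0.086] [ 40   6 236]
mat [ 0.499 -0.317  0.003] [ 17 110 156]
tray [0.5   0.308 0.01 ] [144   6 215]
mm [0.753 0.276 0.038] [13 42 55]
bottle [ 0.7   -0.246  0.1  ] [111 149 183]
[[ 0.96  0.26 -0.  ]
 [ 0.26 -0.96  0.  ]
 [ 0.   -0.   -1.  ]]
```

View pics/crop0.png

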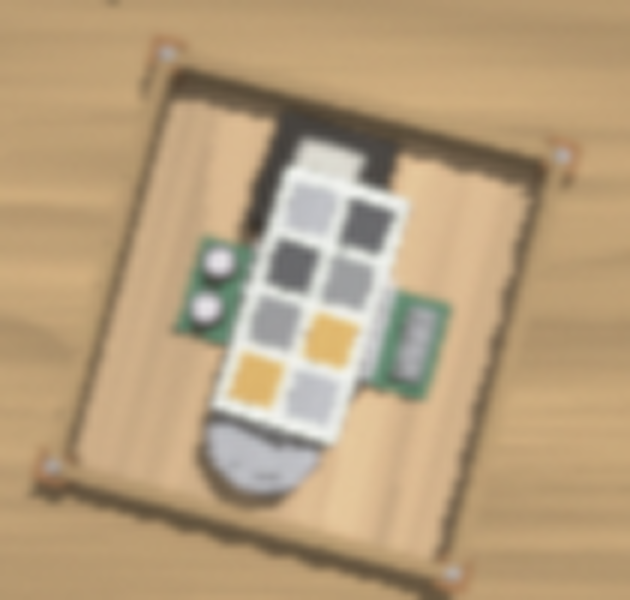

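The crop shows the labelled black block at crop (330,150), i.e. pixel (260,160), which is the adapter. The tin is at crop (262,455), and the module's capacitors are at crop (210,285). My choices hold, so I'm moving to look at the mat and then the crate.

```bash
python3 -m handwheel '[{"dx":3.8,"dy":-1.3,"dz":-0.6},{"dx":3.8,"dy":-1.3,"dz":-0.6},{"dx":3.8,"dy":-1.3,"dz":-0.6},{"dx":3.8,"dy":-1.3,"dz":-0.6},{"dx":3.8,"dy":-1.3,"dz":-0.6},{"dx":3.8,"dy":-1.3,"dz":-0.6},{"dx":3.8,"dy":-1.3,"dz":-0.6},{"dx":3.8,"dy":-1.3,"dz":-0.6},{"dx":3.8,"dy":-1.3,"dz":-0.6},{"dx":3.8,"dy":-1.3,"dz":-0.6}]' 30; python3 -m handwheel '[{"dx":0},{"dx":0}]'
python3 - <<'E'
from h import *
np.set_printoptions(suppress=True)
im,P,p=cam("wrist"); save("w_mat",im)
np.savez("w_mat.npz",im=im,P=P)
t,M=tool();print(t,M.round(3).tolist()); go((.548,-.018,.30),np.arctan2(.97,-.2)); print(proj(P,p,[.499,-.317,.003]))
E
```

```text
[ 0.15154802 -0.55426222  0.21399618] [[0.965, 0.264, -0.0], [0.264, -0.965, 0.001], [0.0, -0.001, -1.0]]
{'d': array([ 52.38, -41.29,  -8.54]), 'spin': np.float64(0.063)}
[[  97.56347075 -270.47334817]]schema error: expected keys dx, dy, dz, spin, claw
schema error: expected keys dx, dy, dz, spin, claw
```

View pics/w_mat.png

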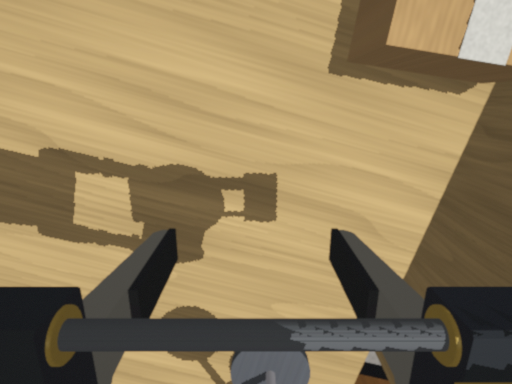

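```bash
python3 -m handwheel '[{"dx":3.8,"dy":-1.3,"dz":-0.7,"spin":0,"claw":1},{"dx":3.8,"dy":-1.3,"dz":-0.7,"spin":0,"claw":1},{"dx":3.8,"dy":-1.3,"dz":-0.7,"spin":0,"claw":1},{"dx":3.8,"dy":-1.3,"dz":-0.7,"spin":0,"claw":1},{"dx":3.8,"dy":-1.3,"dz":-0.7,"spin":0,"claw":1},{"dx":3.8,"dy":-1.3,"dz":-0.7,"spin":0,"claw":1},{"dx":3.8,"dy":-1.3,"dz":-0.7,"spin":0,"claw":1},{"dx":3.8,"dy":-1.3,"dz":-0.7,"spin":0,"claw":1},{"dx":3.8,"dy":-1.3,"dz":-0.7,"spin":0,"claw":1},{"dx":3.8,"dy":-1.3,"dz":-0.7,"spin":0,"claw":1}]' 30; python3 -m handwheel '[{"dx":0,"dy":0,"dz":0,"spin":0,"claw":1},{"dx":0,"dy":0,"dz":0,"spin":0,"claw":1}]'
python3 - <<'E'
from h import *
np.set_printoptions(suppress=True)
im,P,p=cam("wrist"); save("w_mat2",im)
np.savez("w_mat.npz",im=im,P=P)
t,M=tool();print(t,M.round(3).tolist()); go((.548,-.018,.30),np.arctan2(.97,-.2)); print(proj(P,p,[.499,-.317,.003]))
E
```

```text
clock: 1.03
tool_pos: [0.4852, -0.3275, 0.2848]
eef_rot: [-3.114, -0.418, 0.0]
ft_force: [-0.5, -1.0, -0.2]
gripper_width: 0.999
finger_force: 0.0
clock: 1.2
tool_pos: [0.4852, -0.3278, 0.2847]
eef_rot: [3.113, 0.424, 0.0]
ft_force: [-1.1, -0.5, -0.8]
gripper_width: 1.005
finger_force: 0.0
[ 0.48393311 -0.32874497  0.28424349] [[0.964, 0.265, -0.001], [0.265, -0.964, -0.0], [-0.001, -0.0, -1.0]]
{'d': array([ 14.42, -28.26,  -1.58]), 'spin': np.float64(0.065)}
[[247.97075954 149.15288055]]
```

```bash
python3 -m handwheel '[{"dx":1.6,"dy":-3.1,"dz":0,"spin":0,"claw":1},{"dx":1.6,"dy":-3.1,"dz":0,"spin":0,"claw":1},{"dx":1.6,"dy":-3.1,"dz":0,"spin":0,"claw":1},{"dx":1.6,"dy":-3.1,"dz":0,"spin":0,"claw":1},{"dx":1.6,"dy":-3.1,"dz":0,"spin":0,"claw":1},{"dx":1.6,"dy":-3.1,"dz":0,"spin":0,"claw":1},{"dx":1.6,"dy":-3.1,"dz":0,"spin":0,"claw":1},{"dx":1.6,"dy":-3.1,"dz":0,"spin":0,"claw":1},{"dx":1.6,"dy":-3.1,"dz":0,"spin":0.1,"claw":1},{"dx":0,"dy":0,"dz":0,"spin":0.1,"claw":1}]' | head -3; python3 -m handwheel '[{"dx":0,"dy":0,"dz":0,"spin":0.1,"claw":1},{"dx":0,"dy":0,"dz":0,"spin":0.1,"claw":1},{"dx":0,"dy":0,"dz":0,"spin":0.1,"claw":1},{"dx":0,"dy":0,"dz":0,"spin":0,"claw":1},{"dx":0,"dy":0,"dz":0,"spin":0,"claw":1}]'
python3 - <<'E'
from h import *
np.set_printoptions(suppress=True)
im,P,p=cam("wrist"); save("w_cr",im); np.savez("w_cr.npz",im=im,P=P)
w=np.load("w_mat.npz"); both=np.hstack([im,w["im"]]); save("both",both,0.78)
E
```

```text
clock: 2.08
tool_pos: [0.5489, -0.0183, 0.2841]
eef_rot: [-3.137, -0.102, 0.001]
clock: 2.5
tool_pos: [0.5487, -0.0233, 0.2842]
eef_rot: [3.12, -0.364, -0.001]
ft_force: [-0.1, 0.1, 0.0]
gripper_width: 0.999
finger_force: 0.0
```

View pics/both.png

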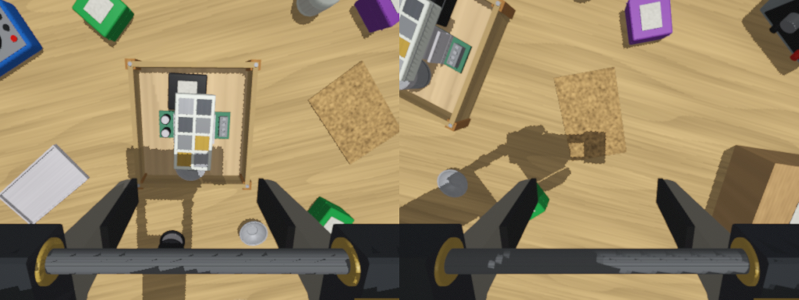

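```bash
python3 - <<'E'
from h import *
w=np.load("w_cr.npz"); im=w["im"]
c=cv2.resize(im[70:250,150:350],None,fx=3.3,fy=3.3,interpolation=cv2.INTER_CUBIC)
for i in range(0,200,20): cv2.putText(c,str(150+i),(int(i*3.3),8),0,.3,(255,0,0)); cv2.line(c,(int(i*3.3),0),(int(i*3.3),4),(255,0,0))
for i in range(0,180,20): cv2.putText(c,str(70+i),(0,int(i*3.3)),0,.3,(255,0,0))
save("cr_z",c)
hs=lambda im:cv2.cvtColor(im,cv2.COLOR_RGB2HSV)
def blobs(m,a,n=3):
    for k in sorted(cv2.findContours(m,0,2)[0],key=cv2.contourArea)[::-1][:n]:
        if cv2.contourArea(k)>a: r=cv2.minAreaRect(k); print("  ",cv2.contourArea(k),np.round(r[0],1),np.round(r[1],1),round(r[2],1), np.round(cv2.boxPoints(r),1).tolist())
wm=np.load("w_mat.npz")
for n,i in(("wcr",im),("wmat",wm["im"]),("top",manip.camera("top")),("scene",manip.camera("scene"))):
    np.save(n+".npy",i)
    h=hs(i); print(n,"white"); blobs(cv2.morphologyEx(cv2.inRange(h,(0,0,175),(180,22,255)),cv2.MORPH_CLOSE,np.ones((3,3))),250,5)
    print(n,"cork"); blobs(cv2.morphologyEx(cv2.inRange(h,(10,95,90),(22,170,225)),cv2.MORPH_OPEN,np.ones((5,5))),400,3)
E
```

```text
wcr white
   5298.5 [ 55.3 238.3] [61.4 95.3] 48.1 [[-0.699999988079071, 247.3000030517578], [70.30000305175781, 183.60000610351562], [111.30000305175781, 229.3000030517578], [40.29999923706055, 293.0]]
   3648.5 [249.  150.5] [93. 52.] 90.0 [[223.0, 104.0], [275.0, 104.0], [275.0, 197.0], [223.0, 197.0]]
   633.5 [125.8   8.3] [28.8 30.4] 36.9 [[105.0999984741211, 11.800000190734863], [123.4000015258789, -12.5], [146.39999389648438, 4.800000190734863], [128.1999969482422, 29.100000381469727]]
wcr cork
   127567.5 [255.5 159. ] [511. 318.] -0.0 [[0.0, 318.0], [0.0, 0.0], [511.0, 0.0], [511.0, 318.0]]
   8517.5 [253. 367.] [282.  32.] -0.0 [[112.0, 383.0], [112.0, 351.0], [394.0, 351.0], [394.0, 383.0]]
   757.0 [444.9 335.1] [62.8 26.6] 77.3 [[425.1000061035156, 307.29998779296875], [451.0, 301.5], [464.79998779296875, 362.79998779296875], [438.79998779296875, 368.6000061035156]]
wmat white
   853.5 [ 6.  52.9] [ 36.4 118. ] 15.4 [[-27.200000762939453, 105.0], [4.099999904632568, -8.800000190734863], [39.099998474121094, 0.8999999761581421], [7.900000095367432, 114.5999984741211]]
  
[... 2076 characters left out ...]
4.60000610351562, 192.1999969482422], [261.0, 174.0], [269.0, 190.0], [232.60000610351562, 208.1999969482422]]
   380.5 [444.5  54.4] [40.9 19.7] 6.7 [[423.1000061035156, 61.79999923706055], [425.3999938964844, 42.20000076293945], [466.0, 47.0], [463.70001220703125, 66.5999984741211]]
scene cork
   132723.5 [255.5 191.5] [383. 511.] 90.0 [[-0.0, 0.0], [511.0, 0.0], [511.0, 383.0], [0.0, 383.0]]
   1826.0 [390.  16.] [ 32. 106.] 90.0 [[337.0, 0.0], [443.0, 0.0], [443.0, 32.0], [337.0, 32.0]]
   1078.5 [491.3 107.4] [47.3 27.9] 14.0 [[464.8999938964844, 115.19999694824219], [471.70001220703125, 88.19999694824219], [517.5999755859375, 99.5999984741211], [510.79998779296875, 126.69999694824219]]
```

View pics/cr_z.png

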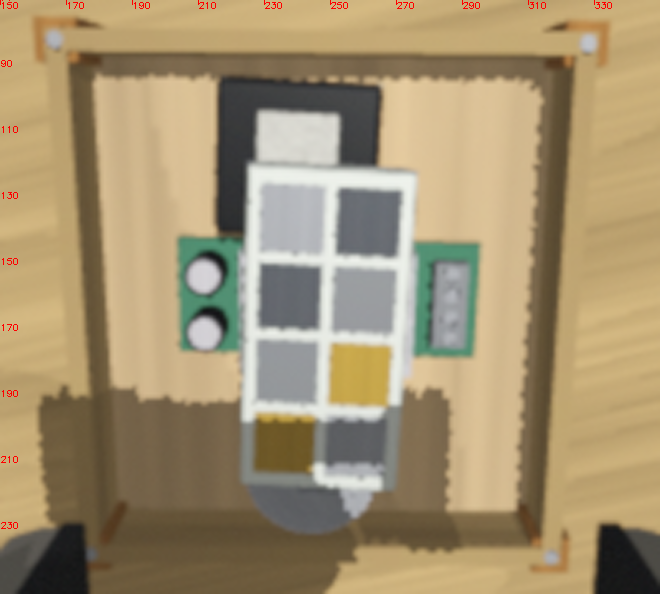

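```bash
cat > m.py <<'E'
from h import *
np.set_printoptions(suppress=True,precision=4)
W=(np.load("w_cr.npz")["P"],manip.camera_params("wrist")); T=(np.array(manip.camera_params("top")["pose"]),manip.camera_params("top"))
def both(n,a,b,z):
    a=np.array(a);b=np.array(b)
    X=np.array([tri([(*W,u),(*T,v)]) for u,v in zip(a,b)])
    A=plane(*W,a,z);B=plane(*T,b,z)
    print(n,"height",X[:,2],X.mean(0)[2]);print("  wrist",A.mean(0),"top",B.mean(0)); 
    e=lambda C:np.arctan2(*(C[1]-C[2]+C[0]-C[3])[[1,0]]) 
    print("  xdir",e(A),e(B),"size",np.linalg.norm(A[0]-A[1]),np.linalg.norm(A[1]-A[2])); return A
c=both("case",[(225.2,119.4),(276.1,122.4),(270.3,218.2),(223.3,216.7)],[(253.8,162.8),(273.2,168.8),(260.5,208.8),(240.7,203.2)],.086)
k=both("crate",[(166.7,81.8),(328.5,83.3),(317,239),(177.6,238.2)],[(232.8,143.8),(298.8,161.2),(280.5,230.7),(213.7,212.8)],.05)
print("adapter corners",plane(*W,[(216.7,93.6),(265.2,96.7),(216,140.6)],.058)[:,:2].tolist(), plane(*T,[(252.5,153.3),(271.3,159.2)],.058)[:,:2].tolist())
print("tin pts",plane(*W,[(243.9,231.5),(225,217.6),(263,218.5)],.058)[:,:2].tolist())
b=plane(*W,[(204.2,141.7),(204.5,176),(293.3,177.9),(295.2,143.6)],.014);print("board",b.mean(0),np.linalg.norm(b[0]-b[3]),np.linalg.norm(b[0]-b[1]))
print("tray",plane(*W,(55.3,238.3),.01),plane(*T,(147.7,203.2),.01), plane(*W,[(-.7,247.3),(70.3,183.6),(111.3,229.3),(40.3,293)],.01)[:,:2].tolist())
print("mat",plane(np.load("w_mat.npz")["P"],W[1],[(202,103.8),(275,85.9),(291.7,192.3),(217,205)],.003)[:,:2].tolist())
E
python3 m.py
```

```text
case height [0.0782 0.0792 0.0854 0.0832] 0.08150418639684141
  wrist [ 0.5514 -0.0187  0.086 ] top [ 0.5499 -0.019   0.086 ]
  xdir -0.2757312054198016 -0.2876126119179656 size 0.05896143601883103 0.11868149268825606
crate height [0.0509 0.0472 0.0511 0.051 ] 0.050035119949797514
  wrist [ 0.5508 -0.0165  0.05  ] top [ 0.5509 -0.0167  0.05  ]
  xdir -0.23968577084805065 -0.24100715833177377 size 0.19850626134541546 0.20861857821784596
adapter corners [[0.6481643385590914, -0.001733189798170831], [0.6310890922567222, -0.05825856492917761], [0.5937102178009387, 0.014040976942116173]] [[0.6472080909165483, -0.0035125373343618885], [0.6309283720523586, -0.05808823550381769]]
tin pts [[0.46440176025140867, 0.009412956450042316], [0.4902911950452935, 0.02960349913297966], [0.47706572193418595, -0.020556596424052383]]
board [ 0.552  -0.0189  0.014 ] 0.12837231441465544 0.04961043213349156
tray [[0.5011 0.3051 0.01  ]] [[0.4991 0.309  0.01  ]] [[0.5070646388806226, 0.39734444256571827], [0.5781523333920623, 0.24732688654198798], [0.4952919393650911, 0.21452477134996006], [0.4150201973113036, 0.3696705135217266]]
mat [[0.5429607962930143, -0.23845833305239728], [0.5928426022188833, -0.3299632076510858], [0.45359881864501206, -0.39810262714716965], [0.4035472030948899, -0.29370118482965235]]
```

```bash
python3 - <<'E'
from h import *
go((.551,-.019,.061),np.pi/2-.28); t,M=tool(); print(t, np.arctan2(M[1,0],M[0,0]))
E
```

```text
{'d': array([ 0.12, -0.4 , 22.34]), 'spin': np.float64(0.047)}
[ 0.54898274 -0.02264427  0.28443065] -0.23250343398141224
```

```bash
python3 -m handwheel '[{"dx":0.1,"dy":-0.4,"dz":0,"spin":0.047,"claw":1},{"dx":0,"dy":0,"dz":3.5,"spin":0,"claw":1},{"dx":0,"dy":0,"dz":3.5,"spin":0,"claw":1},{"dx":0,"dy":0,"dz":3.5,"spin":0,"claw":1},{"dx":0,"dy":0,"dz":3.5,"spin":0,"claw":1},{"dx":0,"dy":0,"dz":3.5,"spin":0,"claw":1},{"dx":0,"dy":0,"dz":2.5,"spin":0,"claw":1},{"dx":0,"dy":0,"dz":2.3,"spin":0,"claw":1},{"dx":0,"dy":0,"dz":0,"spin":0,"claw":1},{"dx":0,"dy":0,"dz":0,"spin":0,"claw":0.2}]' 20; python3 -m handwheel '[{"dx":0,"dy":0,"dz":0,"spin":0,"claw":-0.1},{"dx":0,"dy":0,"dz":0,"spin":0,"claw":-0.1},{"dx":0,"dy":0,"dz":0,"spin":0,"claw":-0.1},{"dx":0,"dy":0,"dz":0,"spin":0,"claw":-0.1},{"dx":0,"dy":0,"dz":0,"spin":0,"claw":-0.1}]'
```

```text
clock: 3.48
tool_pos: [0.5501, -0.0183, 0.0608]
eef_rot: [-3.111, 0.438, 0.004]
ft_force: [0.0, -0.6, 1.0]
gripper_width: 0.947
finger_force: 0.0
clock: 3.9
tool_pos: [0.5521, -0.0185, 0.063]
eef_rot: [3.111, -0.438, 0.004]
ft_force: [-0.5, 1.4, 5.4]
gripper_width: 0.652
finger_force: 20.0
```

```bash
python3 -m handwheel '[{"dx":0,"dy":0,"dz":-1,"spin":0,"claw":-0.1},{"dx":0,"dy":0,"dz":-2,"spin":0,"claw":-0.1},{"dx":0,"dy":0,"dz":-2.5,"spin":0,"claw":-0.1},{"dx":0,"dy":0,"dz":-2.5,"spin":0,"claw":-0.1},{"dx":0,"dy":0,"dz":0,"spin":0,"claw":-0.1},{"dx":0,"dy":0,"dz":0,"spin":0,"claw":-0.1}]' 30; python3 - <<'E'
from h import *
np.set_printoptions(suppress=True,precision=4)
go((.4985,-.316,.14)); im,P,p=cam("wrist"); np.savez("w2.npz",im=im,P=P); save("w2",im); save("top2",manip.camera("top"),4,(190,120,390,245))
E
```

```text
clock: 4.4
tool_pos: [0.5519, -0.0185, 0.1429]
eef_rot: [3.11, -0.439, 0.005]
ft_force: [0.4, -0.1, -1.7]
gripper_width: 0.649
finger_force: 30.0
{'d': array([ 3.09, 30.07,  0.29])}
```

View pics/top2.png

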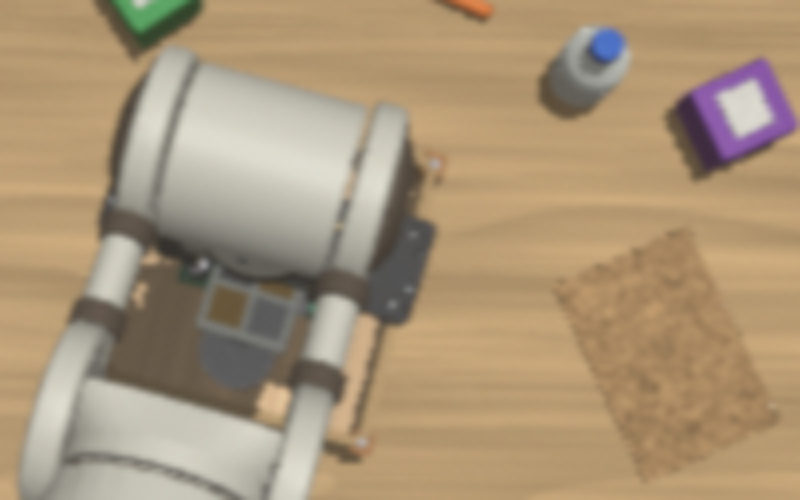

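```bash
python3 - <<'E'
from h import *
p=manip.camera_params("top")
X=plane(np.array(p["pose"]),p,[(329.2,191.2),(361.8,177.5),(384.5,223.8),(351.2,240.5)],.003);print(X[:,:2].tolist(),X.mean(0))
E
python3 -m handwheel '[{"dx":0.3,"dy":3,"dz":0,"spin":0,"claw":-0.1},{"dx":0.3,"dy":3,"dz":0,"spin":0,"claw":-0.1},{"dx":0.3,"dy":3,"dz":0,"spin":0,"claw":-0.1},{"dx":0.3,"dy":3,"dz":0,"spin":0,"claw":-0.1},{"dx":0.3,"dy":3,"dz":0,"spin":0,"claw":-0.1},{"dx":0.3,"dy":3,"dz":0,"spin":0,"claw":-0.1},{"dx":0.3,"dy":3,"dz":0,"spin":0,"claw":-0.1},{"dx":0.3,"dy":3,"dz":0,"spin":0,"claw":-0.1},{"dx":0.3,"dy":3,"dz":0,"spin":0,"claw":-0.1},{"dx":0.3,"dy":3,"dz":0,"spin":0,"claw":-0.1}]'|head -2; python3 -m handwheel '[{"dx":0,"dy":0,"dz":0,"spin":0,"claw":-0.1},{"dx":0,"dy":0,"dz":0,"spin":0,"claw":-0.1}]'
python3 - <<'E'
from h import *
go((.4985,-.316,.006)); im,P,p=cam("wrist"); np.savez("w3.npz",im=im,P=P); save("w3",im)
E
```

```text
[[0.5471013165207383, -0.2341623336455454], [0.5902948259742926, -0.33103905143626855], [0.45365892968127586, -0.39700333657810105], [0.40230548075146466, -0.29923985857696744]] [ 0.49834014 -0.31536115  0.003     ]
clock: 5.33
tool_pos: [0.4953, -0.3152, 0.1389]
clock: 5.5
tool_pos: [0.4954, -0.3152, 0.1392]
eef_rot: [-3.108, 0.443, 0.005]
ft_force: [0.1, 0.5, -2.3]
gripper_width: 0.65
finger_force: 30.0
{'d': array([ 0.36,  0.02, 13.32])}
```

View pics/w3.png

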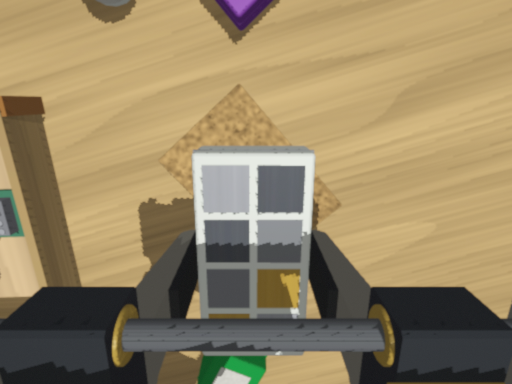

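```bash
python3 -m handwheel '[{"dx":0.3,"dy":0,"dz":2,"spin":0,"claw":-0.1},{"dx":0,"dy":0,"dz":3,"spin":0,"claw":-0.1},{"dx":0,"dy":0,"dz":3,"spin":0,"claw":-0.1},{"dx":0,"dy":0,"dz":2,"spin":0,"claw":-0.1},{"dx":0,"dy":0,"dz":1.5,"spin":0,"claw":-0.1},{"dx":0,"dy":0,"dz":1,"spin":0,"claw":-0.1},{"dx":0,"dy":0,"dz":0.3,"spin":0,"claw":-0.1},{"dx":0,"dy":0,"dz":0,"spin":0,"claw":-0.1},{"dx":0,"dy":0,"dz":0,"spin":0,"claw":-0.1}]'
```

```text
clock: 6.3
tool_pos: [0.5005, -0.3158, 0.0144]
eef_rot: [3.11, -0.438, 0.002]
ft_force: [0.7, -0.2, -1.4]
gripper_width: 0.65
finger_force: 30.0
```

```bash
python3 -m handwheel '[{"dx":-0.15,"dy":0,"dz":0.4,"spin":0,"claw":-0.1},{"dx":0,"dy":0,"dz":0.2,"spin":0,"claw":-0.1},{"dx":0,"dy":0,"dz":0,"spin":0,"claw":-0.1}]'; python3 -m handwheel '[{"dx":0,"dy":0,"dz":0.15,"spin":0,"claw":-0.1},{"dx":0,"dy":0,"dz":0,"spin":0,"claw":-0.1}]'
```

```text
clock: 6.55
tool_pos: [0.4988, -0.3157, 0.0082]
eef_rot: [3.11, -0.439, 0.002]
ft_force: [-0.3, -0.2, -2.3]
gripper_width: 0.649
finger_force: 30.0
clock: 6.72
tool_pos: [0.4988, -0.3158, 0.0081]
eef_rot: [3.11, -0.439, 0.001]
ft_force: [-4.8, 1.7, 9.9]
gripper_width: 0.651
finger_force: 30.0
```

Contact. I'll open partway, rise, and view from the top.

```bash
python3 -m handwheel '[{"dx":0,"dy":0,"dz":0,"spin":0,"claw":0.6},{"dx":0,"dy":0,"dz":0,"spin":0,"claw":0.9},{"dx":0,"dy":0,"dz":0,"spin":0,"claw":1},{"dx":0,"dy":0,"dz":0,"spin":0,"claw":1},{"dx":0,"dy":0,"dz":-2,"spin":0,"claw":1},{"dx":0,"dy":0,"dz":-3,"spin":0,"claw":1},{"dx":0,"dy":0,"dz":-4,"spin":0,"claw":1},{"dx":0,"dy":0,"dz":-4,"spin":0,"claw":1},{"dx":0,"dy":0,"dz":-4,"spin":0,"claw":1},{"dx":0,"dy":0,"dz":-4,"spin":0,"claw":1}]';  python3 -m handwheel '[{"dx":-2,"dy":0,"dz":-4,"spin":0,"claw":1},{"dx":-2,"dy":0,"dz":-2,"spin":0,"claw":1},{"dx":0,"dy":0,"dz":0,"spin":0,"claw":1}]'
python3 - <<'E'
from h import *
im,P,p=cam("wrist"); np.savez("w4.npz",im=im,P=P); t,_=tool(); print(t)
c=im[40:340,60:460]; top=manip.camera("top"); np.save("top4.npy",top); d=cv2.resize(top[130:250,200:360],(400,300),interpolation=cv2.INTER_CUBIC)
save("w4",np.hstack([c,d]))
print(proj(P,p,[[.4985,-.3155,.031]]))
E
```

```text
clock: 7.55
tool_pos: [0.4981, -0.3151, 0.2179]
eef_rot: [-3.111, 0.439, 0.0]
ft_force: [0.6, -0.3, -0.4]
gripper_width: 1.002
finger_force: 0.0
clock: 7.8
tool_pos: [0.4616, -0.3061, 0.28]
eef_rot: [3.104, -0.439, 0.012]
ft_force: [-0.3, 0.4, 1.1]
gripper_width: 1.002
finger_force: 0.0
[ 0.46176131 -0.30558613  0.27653003]
[[250.95677104 138.09329298]]
```

View pics/w4.png

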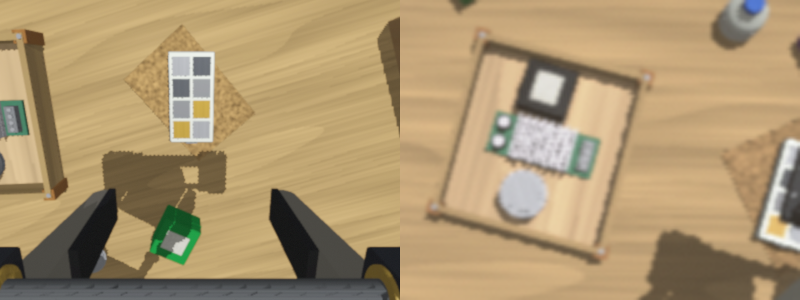

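```bash
python3 -m handwheel '[{"dx":0,"dy":-3,"dz":0,"spin":0,"claw":1},{"dx":0,"dy":-3,"dz":0,"spin":0,"claw":1},{"dx":0,"dy":-3,"dz":0,"spin":0,"claw":1},{"dx":0,"dy":-3,"dz":0,"spin":0,"claw":1},{"dx":0,"dy":-3,"dz":0,"spin":0,"claw":1},{"dx":0.3,"dy":-3,"dz":0,"spin":0,"claw":1},{"dx":0.3,"dy":-3,"dz":0,"spin":0,"claw":1},{"dx":0.3,"dy":-3,"dz":0,"spin":0,"claw":1},{"dx":0,"dy":-3,"dz":0,"spin":0,"claw":1},{"dx":0,"dy":-3,"dz":0,"spin":0,"claw":1}]'|head -2;  python3 -m handwheel '[{"dx":0,"dy":0,"dz":0,"spin":0,"claw":1},{"dx":0,"dy":0,"dz":0,"spin":0,"claw":1}]'
python3 - <<'E'
from h import *
im,P,p=cam("wrist"); np.savez("w5.npz",im=im,P=P); t,_=tool(); print(t)
c=cv2.resize(im[70:250,150:350],None,fx=3.3,fy=3.3,interpolation=cv2.INTER_CUBIC); save("w5",c)
E
```

```text
clock: 8.73
tool_pos: [0.5527, -0.0168, 0.2701]
clock: 8.9
tool_pos: [0.5525, -0.0173, 0.2705]
eef_rot: [-3.111, 0.434, 0.007]
ft_force: [-0.2, 0.1, 0.3]
gripper_width: 1.001
finger_force: 0.0
[ 0.55239167 -0.01851131  0.27095098]
```

View pics/w5.png

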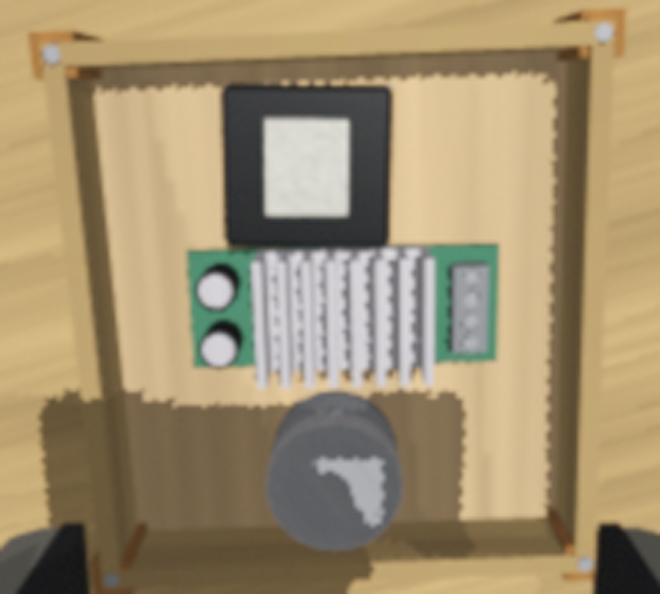

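```bash
python3 - <<'E'
from h import *
np.set_printoptions(suppress=True,precision=4)
w=np.load("w5.npz");W=(w["P"],manip.camera_params("wrist")); p=manip.camera_params("top"); T=(np.array(p["pose"]),p)
f=lambda a:np.array(a)/3.3+[150,70]
for n,u,v in(("adapter",f((308,166)),(258.8,165.2)),("tin",f((334.5,482)),(249.2,207.6))):
    print(n,"tri",tri([(*W,u),(*T,v)]),"w",plane(*W,u,.058),"t",plane(*T,v,.058))
c=plane(*W,f([(225,87),(390,87),(387,245),(230,245)]),.058);print("ad angle x",np.arctan2(*(c[0]-c[3]+c[1]-c[2])[[1,0]]),"y",np.arctan2(*(c[0]-c[1]+c[3]-c[2])[[1,0]])-np.pi/2,np.linalg.norm(c[0]-c[1]),np.linalg.norm(c[0]-c[3]))
b=plane(*W,f([(188,250),(497,244),(495,358),(195,366)]),.014);print("board",b.mean(0),np.arctan2(*(b[0]-b[1]+b[3]-b[2])[[1,0]])-np.pi/2)
h=plane(*W,f([(253,250),(434,250),(434,386),(253,388)]),.05);print("sink",h.mean(0))
go((.613,-.022,.026),np.pi/2-.28)
E
```

```text
adapter tri [ 0.6134 -0.0225  0.0543] w [[ 0.6135 -0.0229  0.058 ]] t [[ 0.6128 -0.0224  0.058 ]]
tin tri [0.4903 0.0025 0.051 ] w [[0.4929 0.0017 0.058 ]] t [[0.49   0.0024 0.058 ]]
ad angle x -0.2799094238584538 y -0.2773354793820313 0.058712059981388856 0.055992194346039394
board [ 0.5522 -0.0191  0.014 ] -0.2539175507331617
sink [ 0.5536 -0.0193  0.05  ]
{'d': array([ 6.02, -1.35, 24.47]), 'spin': np.float64(0.001)}
```

```bash
python3 -m handwheel '[{"dx":3,"dy":-0.7,"dz":0,"spin":0,"claw":1},{"dx":3,"dy":-0.7,"dz":0,"spin":0,"claw":1},{"dx":0,"dy":0,"dz":3.5,"spin":0,"claw":1},{"dx":0,"dy":0,"dz":3.5,"spin":0,"claw":1},{"dx":0,"dy":0,"dz":3.5,"spin":0,"claw":1},{"dx":0,"dy":0,"dz":3.5,"spin":0,"claw":1},{"dx":0,"dy":0,"dz":3.5,"spin":0,"claw":1},{"dx":0,"dy":0,"dz":3.5,"spin":0,"claw":1},{"dx":0,"dy":0,"dz":2.0,"spin":0,"claw":1},{"dx":0,"dy":0,"dz":1.5,"spin":0,"claw":1}]' 30; python3 -m handwheel '[{"dx":0,"dy":0,"dz":0,"spin":0,"claw":1},{"dx":0,"dy":0,"dz":0,"spin":0,"claw":0.1},{"dx":0,"dy":0,"dz":0,"spin":0,"claw":-0.1},{"dx":0,"dy":0,"dz":0,"spin":0,"claw":-0.1},{"dx":0,"dy":0,"dz":0,"spin":0,"claw":-0.1},{"dx":0,"dy":0,"dz":0,"spin":0,"claw":-0.1}]'
```

```text
clock: 9.78
tool_pos: [0.6113, -0.0231, 0.0237]
eef_rot: [-3.11, 0.442, 0.01]
ft_force: [0.1, -0.0, 0.4]
gripper_width: 1.004
finger_force: 0.0
clock: 10.28
tool_pos: [0.6154, -0.0222, 0.0298]
eef_rot: [3.111, -0.439, 0.004]
ft_force: [0.6, 0.0, -1.0]
gripper_width: 0.671
finger_force: 30.0
```

```bash
python3 -m handwheel '[{"dx":0,"dy":0,"dz":-1,"spin":0,"claw":-0.1},{"dx":0,"dy":0,"dz":-2.5,"spin":0,"claw":-0.1},{"dx":0,"dy":0,"dz":-3,"spin":0,"claw":-0.1},{"dx":0,"dy":0,"dz":-3,"spin":0,"claw":-0.1},{"dx":0,"dy":0,"dz":-2,"spin":0,"claw":-0.1},{"dx":0,"dy":0,"dz":0,"spin":0,"claw":-0.1}]'; python3 -m handwheel '[{"dx":-0.3,"dy":3.1,"dz":0,"spin":0,"claw":-0.1},{"dx":-0.3,"dy":3.1,"dz":0,"spin":0,"claw":-0.1},{"dx":-0.3,"dy":3.1,"dz":0,"spin":0,"claw":-0.1},{"dx":-0.3,"dy":3.1,"dz":0,"spin":0,"claw":-0.1},{"dx":-0.3,"dy":3.1,"dz":0,"spin":0,"claw":-0.1},{"dx":-0.3,"dy":3.1,"dz":0,"spin":0,"claw":-0.1},{"dx":-0.3,"dy":3.1,"dz":0,"spin":0,"claw":-0.1},{"dx":-0.3,"dy":3.1,"dz":0,"spin":0,"claw":-0.1},{"dx":-0.3,"dy":3.1,"dz":0,"spin":0,"claw":-0.1},{"dx":-0.2,"dy":3.1,"dz":0,"spin":0,"claw":-0.1}]'|head -2; python3 -m handwheel '[{"dx":0,"dy":0.1,"dz":0,"spin":0,"claw":-0.1},{"dx":0,"dy":0,"dz":0,"spin":0,"claw":-0.1}]'
python3 - <<'E'
from h import *
go((.4985,-.3155,.049)); im,P,p=cam("wrist"); np.savez("w6.npz",im=im,P=P); save("w6",im,2,(130,100,380,380))
E
```

```text
clock: 10.78
tool_pos: [0.6179, -0.0226, 0.1499]
eef_rot: [3.11, -0.438, 0.017]
ft_force: [0.0, -0.2, -1.1]
gripper_width: 0.677
finger_force: 30.0
clock: 11.62
tool_pos: [0.4992, -0.3123, 0.1417]
clock: 11.78
tool_pos: [0.4993, -0.3135, 0.142]
eef_rot: [-3.109, 0.443, 0.003]
ft_force: [-0.3, 0.8, -2.0]
gripper_width: 0.673
finger_force: 30.0
{'d': array([-0.  ,  0.23,  9.3 ])}
```

View pics/w6.png

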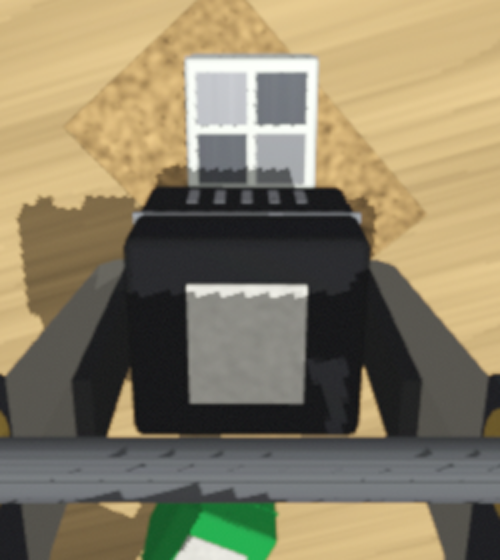

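```bash
python3 -m handwheel '[{"dx":0,"dy":0.2,"dz":2,"spin":0,"claw":-0.1},{"dx":0,"dy":0,"dz":2.5,"spin":0,"claw":-0.1},{"dx":0,"dy":0,"dz":2,"spin":0,"claw":-0.1},{"dx":0,"dy":0,"dz":1.2,"spin":0,"claw":-0.1},{"dx":0,"dy":0,"dz":0.7,"spin":0,"claw":-0.1},{"dx":0,"dy":0,"dz":0,"spin":0,"claw":-0.1},{"dx":0,"dy":0,"dz":0,"spin":0,"claw":-0.1}]'; python3 -m handwheel '[{"dx":0,"dy":0,"dz":0.3,"spin":0,"claw":-0.1},{"dx":0,"dy":0,"dz":0,"spin":0,"claw":-0.1}]'
```

```text
clock: 12.42
tool_pos: [0.5005, -0.3145, 0.0599]
eef_rot: [3.111, -0.438, 0.001]
ft_force: [0.6, 0.7, -1.8]
gripper_width: 0.673
finger_force: 30.0
clock: 12.58
tool_pos: [0.5007, -0.3152, 0.0573]
eef_rot: [3.11, -0.438, 0.002]
ft_force: [0.5, -0.2, -2.3]
gripper_width: 0.67
finger_force: 30.0
```

```bash
python3 -m handwheel '[{"dx":-0.1,"dy":0,"dz":0.3,"spin":0,"claw":-0.1},{"dx":0,"dy":0,"dz":0,"spin":0,"claw":-0.1}]'|sed -n '2p;4p'; python3 -m handwheel '[{"dx":0,"dy":0,"dz":0.15,"spin":0,"claw":-0.1},{"dx":0,"dy":0,"dz":0,"spin":0,"claw":-0.1}]'|sed -n '2p;4p';
```

```text
tool_pos: [0.499, -0.3145, 0.0534]
ft_force: [-1.1, 0.3, -1.9]
tool_pos: [0.4992, -0.3147, 0.0527]
ft_force: [-1.6, 0.8, 3.4]
```

```bash
python3 -m handwheel '[{"dx":0,"dy":0,"dz":0.1,"spin":0,"claw":-0.1},{"dx":0,"dy":0,"dz":0,"spin":0,"claw":-0.1}]'|sed -n '2p;4p'
```

```text
tool_pos: [0.4992, -0.3147, 0.0527]
ft_force: [-4.6, 3.5, 10.5]
```

```bash
python3 -m handwheel '[{"dx":0,"dy":0,"dz":-0.1,"spin":0,"claw":0.5},{"dx":0,"dy":0,"dz":0,"spin":0,"claw":0.8},{"dx":0,"dy":0,"dz":0,"spin":0,"claw":1},{"dx":0,"dy":0,"dz":0,"spin":0,"claw":1},{"dx":0,"dy":0,"dz":-2,"spin":0,"claw":1},{"dx":0,"dy":0,"dz":-4,"spin":0,"claw":1},{"dx":0,"dy":0,"dz":-4,"spin":0,"claw":1},{"dx":0,"dy":0,"dz":-4,"spin":0,"claw":1},{"dx":-1,"dy":0,"dz":-4,"spin":0,"claw":1},{"dx":-2,"dy":0,"dz":-4,"spin":0,"claw":1}]'|sed -n '2p;4,6p'
python3 - <<'E'
from h import *
im,P,p=cam("wrist"); np.savez("w7.npz",im=im,P=P); top=manip.camera("top"); np.save("top7.npy",top)
save("w7",im,2,(130,40,380,300))
print(proj(P,p,[[.4985,-.3155,.081],[.4985,-.3155,.031]])); go((.491,.002,.27))
E
```

```text
tool_pos: [0.472, -0.3067, 0.2714]
ft_force: [0.4, -0.7, 0.3]
gripper_width: 1.002
finger_force: 0.0
[[253.82175566 151.05485407]
 [253.70917933 145.31346023]]
{'d': array([ -6.88, -30.37,   0.46])}
```

View pics/w7.png

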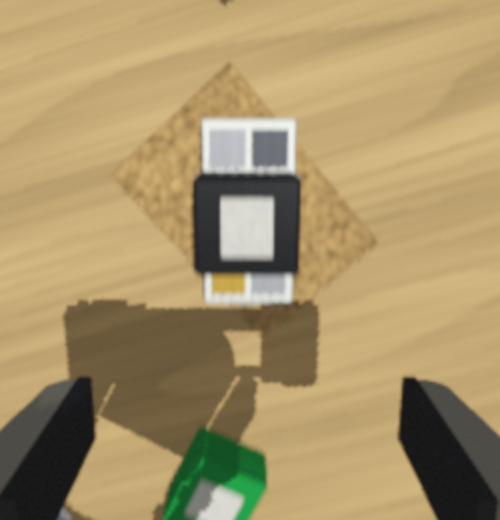

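```bash
python3 -m handwheel '[{"dx":-0.7,"dy":-3,"dz":0,"spin":0,"claw":1},{"dx":-0.7,"dy":-3,"dz":0,"spin":0,"claw":1},{"dx":-0.7,"dy":-3,"dz":0,"spin":0,"claw":1},{"dx":-0.7,"dy":-3,"dz":0,"spin":0,"claw":1},{"dx":-0.7,"dy":-3,"dz":0,"spin":0,"claw":1},{"dx":-0.7,"dy":-3,"dz":0,"spin":0,"claw":1},{"dx":-0.7,"dy":-3,"dz":0,"spin":0,"claw":1},{"dx":-0.7,"dy":-3,"dz":0,"spin":0,"claw":1},{"dx":-0.7,"dy":-3,"dz":0,"spin":0,"claw":1},{"dx":-0.6,"dy":-3,"dz":0,"spin":0,"claw":1}]'|sed -n 2p; python3 -m handwheel '[{"dx":0,"dy":-0.3,"dz":0,"spin":0,"claw":1},{"dx":0,"dy":0,"dz":0,"spin":0,"claw":1},{"dx":0,"dy":0,"dz":0,"spin":0,"claw":1}]'|sed -n 2p
python3 - <<'E'
from h import *
go((.491,.002,.026),np.pi/2-.28);go((.491,.002,.026),np.pi/2-.28)
im,P,p=cam("wrist");np.savez("w8.npz",im=im,P=P)
g=cv2.medianBlur(cv2.cvtColor(im,cv2.COLOR_RGB2GRAY),3);uv=proj(P,p,[[.491,.002,.058]])[0];print(uv)
c=cv2.HoughCircles(g,cv2.HOUGH_GRADIENT,1,10,param1=80,param2=12,minRadius=17,maxRadius=30)
for k in c[0]:
    if np.hypot(*(k[:2]-uv))<20: print(k,plane(P,p,k[:2],.058))
E
```

```text
tool_pos: [0.4877, 0.0024, 0.2684]
tool_pos: [0.4889, 0.0034, 0.2686]
{'d': array([ 0.26,  0.06, 24.26]), 'spin': np.float64(0.0)}
{'d': array([ 0.26,  0.06, 24.26]), 'spin': np.float64(0.0)}
[253.38523895 168.59144705]
[252.5 168.5  21.6] [[0.49141742 0.00303094 0.058     ]]
```

```bash
python3 -m handwheel '[{"dx":0.25,"dy":0,"dz":3.5,"spin":0,"claw":1},{"dx":0,"dy":0,"dz":3.5,"spin":0,"claw":1},{"dx":0,"dy":0,"dz":3.5,"spin":0,"claw":1},{"dx":0,"dy":0,"dz":3.5,"spin":0,"claw":1},{"dx":0,"dy":0,"dz":3.5,"spin":0,"claw":1},{"dx":0,"dy":0,"dz":3.5,"spin":0,"claw":1},{"dx":0,"dy":0,"dz":2.0,"spin":0,"claw":1},{"dx":0,"dy":0,"dz":1.2,"spin":0,"claw":1},{"dx":0,"dy":0,"dz":0,"spin":0,"claw":1},{"dx":0,"dy":0,"dz":0,"spin":0,"claw":0.1}]' 25|sed -n '2p;4p'; python3 -m handwheel '[{"dx":0,"dy":0,"dz":0,"spin":0,"claw":-0.1},{"dx":0,"dy":0,"dz":0,"spin":0,"claw":-0.2},{"dx":0,"dy":0,"dz":0,"spin":0,"claw":-0.2},{"dx":0,"dy":0,"dz":0,"spin":0,"claw":-0.2},{"dx":0,"dy":0,"dz":0,"spin":0,"claw":-0.2},{"dx":0,"dy":0,"dz":0,"spin":0,"claw":-0.2}]'
```

```text
tool_pos: [0.491, 0.002, 0.0267]
ft_force: [0.4, -0.2, 0.3]
clock: 16.48
tool_pos: [0.4918, 0.0029, 0.0277]
eef_rot: [3.111, -0.438, 0.001]
ft_force: [-0.5, -0.5, 3.2]
gripper_width: 0.574
finger_force: 25.0
```

```bash
python3 -m handwheel '[{"dx":0,"dy":0,"dz":-1,"spin":0,"claw":-0.2},{"dx":0,"dy":0,"dz":-3,"spin":0,"claw":-0.2},{"dx":0,"dy":0,"dz":-3.5,"spin":0,"claw":-0.2},{"dx":0,"dy":0,"dz":-3.5,"spin":0,"claw":-0.2},{"dx":0,"dy":0,"dz":-3,"spin":0,"claw":-0.2},{"dx":0,"dy":0,"dz":0,"spin":0,"claw":-0.2}]'|sed -n '2p;4,6p'; python3 -m handwheel '[{"dx":1,"dy":3,"dz":0,"spin":0,"claw":-0.2},{"dx":1,"dy":3,"dz":0,"spin":0,"claw":-0.2},{"dx":1,"dy":3,"dz":0,"spin":0,"claw":-0.2},{"dx":1,"dy":3,"dz":0,"spin":0,"claw":-0.2},{"dx":1,"dy":3,"dz":0,"spin":0,"claw":-0.2},{"dx":1,"dy":3,"dz":0,"spin":0,"claw":-0.2},{"dx":1,"dy":3,"dz":0,"spin":0,"claw":-0.2},{"dx":1,"dy":3,"dz":0,"spin":0,"claw":-0.2},{"dx":1,"dy":3,"dz":0,"spin":0,"claw":-0.2},{"dx":0.4,"dy":3,"dz":0,"spin":0,"claw":-0.2}]'|head -2; python3 -m handwheel '[{"dx":0,"dy":0.2,"dz":0,"spin":0,"claw":-0.2},{"dx":0,"dy":0,"dz":0,"spin":0,"claw":-0.2},{"dx":0,"dy":0,"dz":0,"spin":0,"claw":-0.2}]'
python3 - <<'E'
from h import *
go((.4985,-.3152,.101))
E
```

```text
tool_pos: [0.4955, 0.0022, 0.1747]
ft_force: [0.8, -0.1, 0.0]
gripper_width: 0.573
finger_force: 25.0
clock: 17.82
tool_pos: [0.4985, -0.3124, 0.1662]
clock: 18.07
tool_pos: [0.4978, -0.3122, 0.1663]
eef_rot: [-3.109, 0.439, 0.002]
ft_force: [-0.2, 0.8, -1.9]
gripper_width: 0.574
finger_force: 25.0
{'d': array([0.16, 0.28, 6.53])}
```

```bash
python3 -m handwheel '[{"dx":0.1,"dy":0.25,"dz":2,"spin":0,"claw":-0.2},{"dx":0,"dy":0,"dz":2,"spin":0,"claw":-0.2},{"dx":0,"dy":0,"dz":1,"spin":0,"claw":-0.2},{"dx":0,"dy":0,"dz":0.5,"spin":0,"claw":-0.2},{"dx":0,"dy":0,"dz":0,"spin":0,"claw":-0.2},{"dx":0,"dy":0,"dz":0,"spin":0,"claw":-0.2}]' |sed -n '2p;4p'; python3 -m handwheel '[{"dx":0,"dy":0,"dz":0.3,"spin":0,"claw":-0.2},{"dx":0,"dy":0,"dz":0,"spin":0,"claw":-0.2}]' |sed -n '2p;4p'; python3 -m handwheel '[{"dx":0,"dy":0,"dz":0.2,"spin":0,"claw":-0.2},{"dx":0,"dy":0,"dz":0,"spin":0,"claw":-0.2}]' |sed -n '2p;4p'
```

```text
tool_pos: [0.4989, -0.3155, 0.1127]
ft_force: [0.9, 0.4, -1.9]
tool_pos: [0.4989, -0.3161, 0.1099]
ft_force: [-0.2, -0.2, -1.5]
tool_pos: [0.4986, -0.316, 0.1073]
ft_force: [0.8, 0.4, -1.8]
```

```bash
python3 -m handwheel '[{"dx":0,"dy":0,"dz":0.2,"spin":0,"claw":-0.2},{"dx":0,"dy":0,"dz":0,"spin":0,"claw":-0.2}]' |sed -n '2p;4p'; python3 -m handwheel '[{"dx":0,"dy":0,"dz":0.15,"spin":0,"claw":-0.2},{"dx":0,"dy":0,"dz":0,"spin":0,"claw":-0.2}]' |sed -n '2p;4p'
```

```text
tool_pos: [0.4984, -0.3158, 0.1049]
ft_force: [0.8, -0.3, -1.6]
tool_pos: [0.4984, -0.3158, 0.1033]
ft_force: [0.9, -0.1, -2.3]
```

```bash
python3 -m handwheel '[{"dx":0,"dy":0,"dz":0.1,"spin":0,"claw":-0.2},{"dx":0,"dy":0,"dz":0,"spin":0,"claw":-0.2}]' |sed -n '2p;4p'
```

```text
tool_pos: [0.4984, -0.3158, 0.1024]
ft_force: [-0.4, 0.1, -2.4]
```

```bash
python3 -m handwheel '[{"dx":0,"dy":0,"dz":0.1,"spin":0,"claw":-0.2},{"dx":0,"dy":0,"dz":0,"spin":0,"claw":-0.2}]' |sed -n '2p;4p';python3 -m handwheel '[{"dx":0,"dy":0,"dz":0.1,"spin":0,"claw":-0.2},{"dx":0,"dy":0,"dz":0,"spin":0,"claw":-0.2}]' |sed -n '2p;4p'
```

```text
tool_pos: [0.4984, -0.3158, 0.1015]
ft_force: [0.6, -0.8, -2.0]
tool_pos: [0.4986, -0.316, 0.1007]
ft_force: [-0.4, -0.1, -1.5]
```

```bash
python3 -m handwheel '[{"dx":0,"dy":0,"dz":0.1,"spin":0,"claw":-0.2},{"dx":0,"dy":0,"dz":0,"spin":0,"claw":-0.2}]' |sed -n '2p;4p'
```

```text
tool_pos: [0.4987, -0.316, 0.1007]
ft_force: [-2.6, 1.7, 4.7]
```

```bash
python3 -m handwheel '[{"dx":0,"dy":0,"dz":0,"spin":0,"claw":0.4},{"dx":0,"dy":0,"dz":0,"spin":0,"claw":0.8},{"dx":0,"dy":0,"dz":0,"spin":0,"claw":1},{"dx":0,"dy":0,"dz":0,"spin":0,"claw":1},{"dx":0,"dy":0,"dz":-2,"spin":0,"claw":1},{"dx":0,"dy":0,"dz":-4,"spin":0,"claw":1},{"dx":0,"dy":0,"dz":-4,"spin":0,"claw":1},{"dx":0,"dy":0,"dz":-4,"spin":0,"claw":1},{"dx":-2,"dy":0,"dz":-4,"spin":0,"claw":1},{"dx":-1,"dy":0,"dz":-1,"spin":0,"claw":1}]'|sed -n '2p;4,6p'
python3 -m handwheel '[{"dx":0,"dy":0,"dz":0,"spin":0,"claw":1}]'|sed -n 2p
python3 - <<'E'
from h import *
im,P,p=cam("wrist");np.savez("w9.npz",im=im,P=P);save("w9",im)
g=cv2.medianBlur(cv2.cvtColor(im,cv2.COLOR_RGB2GRAY),3);uv=proj(P,p,[[.4985,-.3155,.131]])[0];print(uv)
c=cv2.HoughCircles(g,cv2.HOUGH_GRADIENT,1,10,param1=80,param2=12,minRadius=20,maxRadius=36)
for k in c[0]:
    if np.hypot(*(k[:2]-uv))<25: print(k,plane(P,p,k[:2],.131))
go((.5525,-.019,.27),np.pi/2-.254)
E
```

```text
tool_pos: [0.4723, -0.3096, 0.2944]
ft_force: [0.1, -0.6, 0.0]
gripper_width: 1.0
finger_force: 0.0
tool_pos: [0.4716, -0.3092, 0.2919]
[250.9103815  156.26611854]
[251.5 155.5  25.4] [[ 0.4991184  -0.31633887  0.131     ]]
[262.5 156.5  34.3] [[ 0.49479722 -0.32739756  0.131     ]]
[247.5 144.5  34.3] [[ 0.51158322 -0.31552395  0.131     ]]
[259.5 146.5  35.4] [[ 0.50600216 -0.32720597  0.131     ]]
[246.5 165.5  28.8] [[ 0.49016698 -0.30810356  0.131     ]]
{'d': array([ -0.23, -30.07,   1.81]), 'spin': np.float64(-0.027)}
```

```bash
python3 -m handwheel '[{"dx":0,"dy":-3,"dz":0,"spin":0,"claw":1},{"dx":0,"dy":-3,"dz":0,"spin":0,"claw":1},{"dx":0,"dy":-3,"dz":0,"spin":0,"claw":1},{"dx":0,"dy":-3,"dz":0,"spin":0,"claw":1},{"dx":0,"dy":-3,"dz":0,"spin":0,"claw":1},{"dx":0,"dy":-3,"dz":0,"spin":0,"claw":1},{"dx":0,"dy":-3,"dz":0,"spin":0,"claw":1},{"dx":0,"dy":-3,"dz":0,"spin":0,"claw":1},{"dx":-0.2,"dy":-3,"dz":0,"spin":0,"claw":1},{"dx":0,"dy":-3,"dz":0,"spin":-0.05,"claw":1}]'|sed -n 2p
python3 - <<'E'
from h import *
print(manip.read_state()["joints"].round(2)); go((.5525,-.019,.27),-.254)
E
```

```text
tool_pos: [0.5514, -0.0171, 0.2837]
[-0.25  0.06  1.56  0.    1.52  1.55]
{'d': array([0.15, 0.16, 1.37]), 'spin': np.float64(-1.547)}
```

```bash
python3 -m handwheel '[{"dx":0,"dy":0,"dz":0,"spin":-0.12,"claw":1},{"dx":0,"dy":0,"dz":0,"spin":-0.12,"claw":1},{"dx":0,"dy":0,"dz":0,"spin":-0.12,"claw":1},{"dx":0,"dy":0,"dz":0,"spin":-0.12,"claw":1},{"dx":0,"dy":0,"dz":0,"spin":-0.12,"claw":1},{"dx":0,"dy":0,"dz":0,"spin":-0.12,"claw":1},{"dx":0,"dy":0,"dz":0,"spin":-0.12,"claw":1},{"dx":0,"dy":0,"dz":0,"spin":-0.12,"claw":1},{"dx":0,"dy":0,"dz":0,"spin":-0.12,"claw":1},{"dx":0,"dy":0,"dz":0,"spin":-0.12,"claw":1}]'|sed -n 2p
python3 -m handwheel '[{"dx":0,"dy":0,"dz":0,"spin":-0.12,"claw":1},{"dx":0,"dy":0,"dz":0,"spin":-0.12,"claw":1},{"dx":0,"dy":0,"dz":0,"spin":-0.1,"claw":1},{"dx":0,"dy":0,"dz":0,"spin":0,"claw":1},{"dx":0,"dy":0,"dz":0,"spin":0,"claw":1}]'|sed -n 2p
python3 - <<'E'
from h import *
np.set_printoptions(suppress=True,precision=4)
go((.5525,-.019,.022),-.254)
im,P,p=cam("wrist");np.savez("w10.npz",im=im,P=P);save("w10",im)
m=cv2.inRange(cv2.cvtColor(im,cv2.COLOR_RGB2HSV),(60,80,40),(90,255,200))
uv=proj(P,p,[[.5525,-.019,.014]])[0];pts=[]
for k in cv2.findContours(m,0,1)[0]:
    c=k[:,0].mean(0)
    if cv2.contourArea(k)>60 and np.hypot(*(c-uv))<110: pts.append(k[:,0]); print(c,cv2.contourArea(k),plane(P,p,c,.014))
r=cv2.minAreaRect(np.ascontiguousarray(plane(P,p,np.vstack(pts),.014)[:,:2]).astype(np.float32)*1000);print(r)
E
```

```text
tool_pos: [0.5514, -0.0186, 0.2836]
tool_pos: [0.5515, -0.0188, 0.2845]
{'d': array([ 0.  ,  0.2 , 26.25]), 'spin': np.float64(-0.01)}
[253.3143 124.9143] 661.5 [[0.5651 0.0302 0.014 ]]
((564.7728881835938, 30.04043960571289), (27.167287826538086, 47.254024505615234), 74.9093017578125)
```

```bash
python3 -m handwheel '[{"dx":0,"dy":0.1,"dz":3.8,"spin":-0.01,"claw":1},{"dx":0,"dy":0,"dz":4,"spin":0,"claw":1},{"dx":0,"dy":0,"dz":4,"spin":0,"claw":1},{"dx":0,"dy":0,"dz":4,"spin":0,"claw":1},{"dx":0,"dy":0,"dz":4,"spin":0,"claw":1},{"dx":0,"dy":0,"dz":3,"spin":0,"claw":1},{"dx":0,"dy":0,"dz":2,"spin":0,"claw":1},{"dx":0,"dy":0,"dz":1.3,"spin":0,"claw":1},{"dx":0,"dy":0,"dz":0,"spin":0,"claw":1},{"dx":0,"dy":0,"dz":0,"spin":0,"claw":0.1}]' 35|sed -n '2p;4p'; python3 -m handwheel '[{"dx":0,"dy":0,"dz":0,"spin":0,"claw":-0.1},{"dx":0,"dy":0,"dz":0,"spin":0,"claw":-0.3},{"dx":0,"dy":0,"dz":0,"spin":0,"claw":-0.3},{"dx":0,"dy":0,"dz":0,"spin":0,"claw":-0.3},{"dx":0,"dy":0,"dz":0,"spin":0,"claw":-0.3},{"dx":0,"dy":0,"dz":0,"spin":0,"claw":-0.3}]'
```

```text
tool_pos: [0.553, -0.0193, 0.0259]
ft_force: [0.8, 0.7, -0.6]
clock: 24.33
tool_pos: [0.5526, -0.0192, 0.0263]
eef_rot: [-2.481, -1.926, 0.001]
ft_force: [-2.6, 1.1, 3.5]
gripper_width: 0.544
finger_force: 35.0
```

```bash
python3 -m handwheel '[{"dx":0,"dy":0,"dz":-1,"spin":0,"claw":-0.3},{"dx":0,"dy":0,"dz":-2.5,"spin":0,"claw":-0.3},{"dx":0,"dy":0,"dz":-3,"spin":0,"claw":-0.3},{"dx":0,"dy":0,"dz":-3,"spin":0,"claw":-0.3},{"dx":0,"dy":0,"dz":-2.5,"spin":0,"claw":-0.3},{"dx":0,"dy":0,"dz":0,"spin":0,"claw":-0.3}]'|sed -n '2p;4,6p'; python3 -m handwheel '[{"dx":3,"dy":-1.35,"dz":0,"spin":0,"claw":-0.3},{"dx":3,"dy":-1.35,"dz":0,"spin":0,"claw":-0.3},{"dx":3,"dy":-1.35,"dz":0,"spin":0,"claw":-0.3},{"dx":3,"dy":-1.35,"dz":0,"spin":0,"claw":-0.3},{"dx":3,"dy":-1.35,"dz":0,"spin":0,"claw":-0.3},{"dx":3,"dy":-1.35,"dz":0,"spin":0,"claw":-0.3},{"dx":3,"dy":-1.35,"dz":0,"spin":0,"claw":-0.3},{"dx":3,"dy":-1.35,"dz":0,"spin":0,"claw":-0.3},{"dx":3,"dy":-1.35,"dz":0,"spin":0,"claw":-0.3},{"dx":3,"dy":-1.35,"dz":0,"spin":0,"claw":-0.3}]'|sed -n '2p;5p'
python3 -m handwheel '[{"dx":0,"dy":0,"dz":0,"spin":-0.1,"claw":-0.3},{"dx":0,"dy":0,"dz":0,"spin":-0.1,"claw":-0.3},{"dx":0,"dy":0,"dz":0,"spin":-0.1,"claw":-0.3},{"dx":0,"dy":0,"dz":0,"spin":-0.1,"claw":-0.3},{"dx":0,"dy":0,"dz":0,"spin":-0.1,"claw":-0.3},{"dx":0,"dy":0,"dz":0,"spin":-0.1,"claw":-0.3},{"dx":0,"dy":0,"dz":0,"spin":-0.1,"claw":-0.3},{"dx":0,"dy":0,"dz":0,"spin":0,"claw":-0.3},{"dx":0,"dy":0,"dz":0,"spin":0,"claw":-0.3}]'|sed -n '2p;5p'
python3 - <<'E'
from h import *
go((.4995,.3075,.020),.44)
im,P,p=cam("wrist");np.savez("w11.npz",im=im,P=P);save("w11",im,1.5)
E
```

```text
tool_pos: [0.5567, -0.0202, 0.1521]
ft_force: [1.7, -0.6, -2.5]
gripper_width: 0.54
finger_force: 35.0
tool_pos: [0.495, 0.3059, 0.1436]
gripper_width: 0.539
tool_pos: [0.4958, 0.3044, 0.1441]
gripper_width: 0.539
{'d': array([ 0.11,  0.5 , 12.41]), 'spin': np.float64(0.006)}
```

View pics/w11.png

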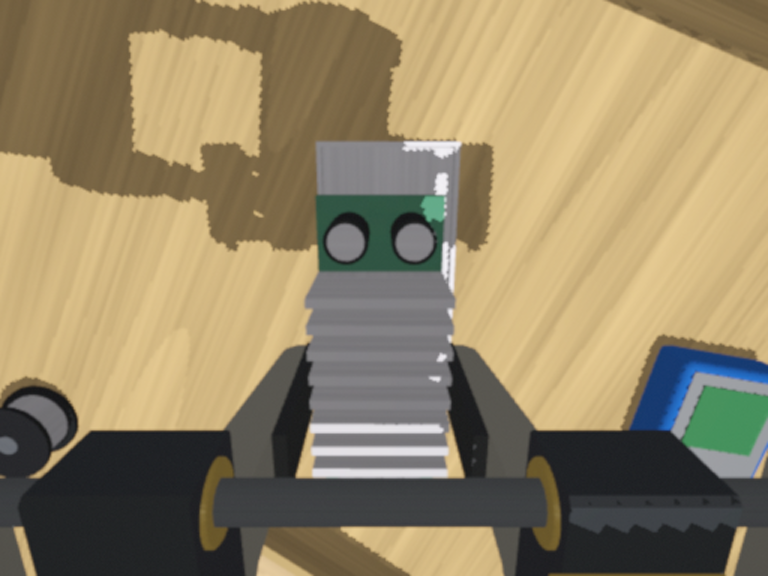

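```bash
python3 - <<'E'
from h import *
w=np.load("w11.npz");p=manip.camera_params("wrist");t,M=tool()
c=plane(w["P"],p,[(210.7,94.7),(307.3,94.7)],.01);print(c,np.linalg.norm(c[0]-c[1]));print(c.mean(0)-.085*M[:,0], M[:,0])
go(c.mean(0)-.085*M[:,0])
E
```

```text
[[0.42282436 0.36625533 0.01      ]
 [0.50416903 0.40515621 0.01      ]] 0.09016780725806971
[0.50017659 0.30902732 0.00997783] [-4.31528185e-01  9.02099417e-01  2.60800428e-04]
{'d': array([ 0.22,  0.6 , 13.45])}
```

```bash
python3 -m handwheel '[{"dx":0.15,"dy":0.5,"dz":1,"spin":0,"claw":-0.3},{"dx":0,"dy":0,"dz":3,"spin":0,"claw":-0.3},{"dx":0,"dy":0,"dz":3,"spin":0,"claw":-0.3},{"dx":0,"dy":0,"dz":2.5,"spin":0,"claw":-0.3},{"dx":0,"dy":0,"dz":1.3,"spin":0,"claw":-0.3},{"dx":0,"dy":0,"dz":0.6,"spin":0,"claw":-0.3},{"dx":0,"dy":0,"dz":0,"spin":0,"claw":-0.3},{"dx":0,"dy":0,"dz":0,"spin":0,"claw":-0.3}]' |sed -n '2p;4p'; python3 -m handwheel '[{"dx":0,"dy":0,"dz":0.3,"spin":0,"claw":-0.3},{"dx":0,"dy":0,"dz":0,"spin":0,"claw":-0.3}]' |sed -n '2p;4p'; python3 -m handwheel '[{"dx":0,"dy":0,"dz":0.15,"spin":0,"claw":-0.3},{"dx":0,"dy":0,"dz":0,"spin":0,"claw":-0.3}]' |sed -n '2p;4p'
```

```text
tool_pos: [0.5016, 0.3087, 0.0329]
ft_force: [-0.2, -0.6, -2.9]
tool_pos: [0.5017, 0.3087, 0.0302]
ft_force: [-1.1, 0.7, -4.2]
tool_pos: [0.5009, 0.3084, 0.0279]
ft_force: [0.6, 0.4, -3.8]
```

```bash
python3 -m handwheel '[{"dx":0,"dy":0,"dz":0.3,"spin":0,"claw":-0.3},{"dx":0,"dy":0,"dz":0,"spin":0,"claw":-0.3}]' |sed -n '2p;4p'; python3 -m handwheel '[{"dx":0,"dy":0,"dz":0.15,"spin":0,"claw":-0.3},{"dx":0,"dy":0,"dz":0,"spin":0,"claw":-0.3}]' |sed -n '2p;4p'
```

```text
tool_pos: [0.5004, 0.3082, 0.0241]
ft_force: [-0.1, -1.0, -3.7]
tool_pos: [0.5003, 0.3082, 0.0226]
ft_force: [-0.8, 0.5, -3.7]
```

```bash
python3 -m handwheel '[{"dx":0,"dy":0,"dz":0.12,"spin":0,"claw":-0.3},{"dx":0,"dy":0,"dz":0,"spin":0,"claw":-0.3}]' |sed -n '2p;4p'
```

```text
tool_pos: [0.5005, 0.3083, 0.0215]
ft_force: [-0.3, -0.7, -4.4]
```

```bash
python3 -m handwheel '[{"dx":0,"dy":0,"dz":0.12,"spin":0,"claw":-0.3},{"dx":0,"dy":0,"dz":0,"spin":0,"claw":-0.3}]' |sed -n '2p;4p'
```

```text
tool_pos: [0.5006, 0.3083, 0.0213]
ft_force: [-2.8, -0.9, 3.6]
```

```bash
python3 -m handwheel '[{"dx":0,"dy":0,"dz":0.1,"spin":0,"claw":-0.3},{"dx":0,"dy":0,"dz":0,"spin":0,"claw":-0.3}]' |sed -n '2p;4p'
```

```text
tool_pos: [0.5006, 0.3083, 0.0213]
ft_force: [-6.2, -4.2, 11.1]
```

```bash
python3 -m handwheel '[{"dx":0,"dy":0,"dz":-0.1,"spin":0,"claw":0.2},{"dx":0,"dy":0,"dz":0,"spin":0,"claw":0.6},{"dx":0,"dy":0,"dz":0,"spin":0,"claw":1},{"dx":0,"dy":0,"dz":0,"spin":0,"claw":1},{"dx":0,"dy":0,"dz":-2,"spin":0,"claw":1},{"dx":0,"dy":0,"dz":-4,"spin":0,"claw":1},{"dx":0,"dy":0,"dz":-4,"spin":0,"claw":1},{"dx":0,"dy":0,"dz":-4,"spin":0,"claw":1},{"dx":0,"dy":0,"dz":-4,"spin":0,"claw":1},{"dx":-1.5,"dy":0,"dz":-4,"spin":0,"claw":1}]'|sed -n '2p;4,6p'
python3 -m handwheel '[{"dx":-3,"dy":0,"dz":-2,"spin":0,"claw":1},{"dx":-3,"dy":0,"dz":0,"spin":0,"claw":1},{"dx":0,"dy":0,"dz":0,"spin":0,"claw":1},{"dx":0,"dy":0,"dz":0,"spin":0,"claw":1}]'|sed -n 2p
python3 - <<'E'
from h import *
np.set_printoptions(suppress=True,precision=4)
im,P,p=cam("wrist");np.savez("w12.npz",im=im,P=P);save("w12",im)
m=cv2.inRange(cv2.cvtColor(im,cv2.COLOR_RGB2HSV),(55,80,40),(95,255,220))
uv=proj(P,p,[[.500,.3085,.009]])[0];print(uv)
for k in cv2.findContours(m,0,1)[0]:
    if cv2.contourArea(k)>60 : 
        X=plane(P,p,k[:,0],.009)[:,:2]; r=cv2.minAreaRect(np.float32(X*1000)); print(k[:,0].mean(0),r)
print(proj(P,p,[[.500-.4315*s-.902*q,.3085+.902*s-.4315*q,.009] for s in(-.065,.065) for q in (-.025,.025)]))
t,M=tool();print(t);go((.491,-.315,.30),np.pi/2-.28)
E
```

```text
tool_pos: [0.506, 0.2965, 0.2416]
ft_force: [1.0, 0.2, -0.7]
gripper_width: 0.999
finger_force: 0.0
tool_pos: [0.5335, 0.2401, 0.2595]
[251.8925 105.6621]
[335.6    309.0952] ((754.9512939453125, 89.11705780029297), (65.8676986694336, 39.00474548339844), 25.59858512878418)
[427.8496 180.8496] ((765.22314453125, 323.041748046875), (52.868560791015625, 48.20570755004883), 15.411857604980469)
[252.5882 145.1765] ((522.7870483398438, 262.7240905761719), (47.50569534301758, 24.195241928100586), 25.584257125854492)
[252.5     62.9386] ((478.3042907714844, 355.69195556640625), (46.845149993896484, 24.389835357666016), 25.578683853149414)
[[270.2699 155.2981]
 [233.583  155.2861]
 [271.9702  51.2458]
 [231.7419  51.2368]]
[0.5328 0.2409 0.2589]
{'d': array([-48.3 , -27.84,  -4.13]), 'spin': np.float64(-0.843)}
```

```bash
python3 -m handwheel '[{"dx":-3.25,"dy":-1.8,"dz":-0.4,"spin":0,"claw":1},{"dx":-3.25,"dy":-1.8,"dz":-0.4,"spin":0,"claw":1},{"dx":-3.25,"dy":-1.8,"dz":-0.4,"spin":0,"claw":1},{"dx":-3.25,"dy":-1.8,"dz":-0.4,"spin":0,"claw":1},{"dx":-3.25,"dy":-1.8,"dz":-0.4,"spin":0,"claw":1},{"dx":-3.25,"dy":-1.8,"dz":-0.4,"spin":0,"claw":1},{"dx":-3.25,"dy":-1.8,"dz":-0.4,"spin":0,"claw":1},{"dx":-3.25,"dy":-1.8,"dz":-0.4,"spin":0,"claw":1},{"dx":-3.25,"dy":-1.8,"dz":-0.4,"spin":0,"claw":1},{"dx":-3.25,"dy":-1.8,"dz":-0.4,"spin":0,"claw":1}]'|sed -n 2p
python3 -m handwheel '[{"dx":-3.25,"dy":-1.8,"dz":0,"spin":0,"claw":1},{"dx":-3.25,"dy":-1.8,"dz":0,"spin":0,"claw":1},{"dx":-3.25,"dy":-1.8,"dz":0,"spin":0,"claw":1},{"dx":-3.25,"dy":-1.8,"dz":0,"spin":0,"claw":1},{"dx":-3.25,"dy":-1.8,"dz":0,"spin":0,"claw":1},{"dx":0,"dy":0,"dz":0,"spin":-0.12,"claw":1},{"dx":0,"dy":0,"dz":0,"spin":-0.12,"claw":1},{"dx":0,"dy":0,"dz":0,"spin":-0.12,"claw":1},{"dx":0,"dy":0,"dz":0,"spin":-0.12,"claw":1},{"dx":0,"dy":0,"dz":0,"spin":-0.12,"claw":1}]'|sed -n 2p
python3 -m handwheel '[{"dx":0,"dy":0,"dz":0,"spin":-0.12,"claw":1},{"dx":0,"dy":0,"dz":0,"spin":-0.12,"claw":1},{"dx":0,"dy":0,"dz":0,"spin":0,"claw":1},{"dx":0,"dy":0,"dz":0,"spin":0,"claw":1}]'|sed -n 2p
cat > st.py <<'E'
from h import *
import sys
x,y,z,r0,r1=map(float,sys.argv[1:6])
im,P,p=cam("wrist")
g=cv2.medianBlur(cv2.cvtColor(im,cv2.COLOR_RGB2GRAY),3);uv=proj(P,p,[[x,y,z]])[0];print(uv)
c=cv2.HoughCircles(g,cv2.HOUGH_GRADIENT,1,10,param1=80,param2=12,minRadius=int(r0),maxRadius=int(r1))
R0=p["fx"]*.027/abs((np.array([x,y,z])-P[:3,3])@P[:3,2]);print("r expected",R0)
for k in c[0]:
    if np.hypot(*(k[:2]-uv))<25: print(k,plane(P,p,k[:2],z))
E
python3 st.py .4985 -.3155 .131 20 34;python3 -c "
from h import *
go((.4988,-.316,.100),np.pi/2-.28);print(manip.read_state()['joints'])"
```

```text
tool_pos: [0.5114, -0.1301, 0.2988]
tool_pos: [0.5018, -0.3139, 0.2983]
tool_pos: [0.5017, -0.3142, 0.2987]
[250.93951996 174.97009858]
r expected 24.217753565761736
[259.5 171.5  33.4] [[ 0.49737999 -0.30525577  0.131     ]]
[248.5 172.5  26.6] [[ 0.49504083 -0.31731184  0.131     ]]
[247.5 157.5  32.2] [[ 0.47862281 -0.31359234  0.131     ]]
{'d': array([ 0.21, -0.24, 19.88]), 'spin': np.float64(-0.004)}
[-7.64011194e-01  1.61569225e-01  1.42858846e+00  2.56021281e-04
  1.55262576e+00 -2.05075384e+00]
```

```bash
python3 -m handwheel '[{"dx":0.2,"dy":-0.2,"dz":2.5,"spin":0,"claw":1},{"dx":0,"dy":0,"dz":3.5,"spin":0,"claw":1},{"dx":0,"dy":0,"dz":3.5,"spin":0,"claw":1},{"dx":0,"dy":0,"dz":3.5,"spin":0,"claw":1},{"dx":0,"dy":0,"dz":3.5,"spin":0,"claw":1},{"dx":0,"dy":0,"dz":2,"spin":0,"claw":1},{"dx":0,"dy":0,"dz":1.3,"spin":0,"claw":1},{"dx":0,"dy":0,"dz":0,"spin":0,"claw":1},{"dx":0,"dy":0,"dz":0,"spin":0,"claw":1},{"dx":0,"dy":0,"dz":0,"spin":0,"claw":1}]' 25|sed -n '2p;4p'
```

```text
tool_pos: [0.5001, -0.3176, 0.1036]
ft_force: [-0.3, -0.1, -0.2]
```

```bash
python3 -m handwheel '[{"dx":0.1,"dy":-0.1,"dz":0.2,"spin":0,"claw":1},{"dx":0,"dy":0,"dz":0,"spin":0,"claw":0.1},{"dx":0,"dy":0,"dz":0,"spin":0,"claw":-0.2},{"dx":0,"dy":0,"dz":0,"spin":0,"claw":-0.2},{"dx":0,"dy":0,"dz":0,"spin":0,"claw":-0.2},{"dx":0,"dy":0,"dz":0,"spin":0,"claw":-0.2},{"dx":0,"dy":0,"dz":0,"spin":0,"claw":-0.2}]' 25; python3 -m handwheel '[{"dx":0,"dy":0,"dz":-0.5,"spin":0,"claw":-0.2},{"dx":0,"dy":0,"dz":-1.5,"spin":0,"claw":-0.2},{"dx":0,"dy":0,"dz":-2.5,"spin":0,"claw":-0.2},{"dx":0,"dy":0,"dz":-1.5,"spin":0,"claw":-0.2},{"dx":0,"dy":0,"dz":0,"spin":0,"claw":-0.2},{"dx":0,"dy":0,"dz":0,"spin":0,"claw":-0.2}]'|sed -n '2p;4,6p'; python3 -c "
from h import *
go((.4912,.0025,.16),np.pi/2-.28)"
```

```text
clock: 32.98
tool_pos: [0.4977, -0.3173, 0.0996]
eef_rot: [0.441, 3.11, 0.0]
ft_force: [1.5, 1.3, -0.3]
gripper_width: 0.589
finger_force: 0.3
tool_pos: [0.4979, -0.3177, 0.1601]
ft_force: [0.1, -0.5, -1.5]
gripper_width: 0.574
finger_force: 25.0
{'d': array([ 9.550e+00,  3.057e+01, -3.000e-02]), 'spin': np.float64(-0.002)}
```

```bash
python3 -m handwheel '[{"dx":0.95,"dy":3.05,"dz":0,"spin":0,"claw":-0.2},{"dx":0.95,"dy":3.05,"dz":0,"spin":0,"claw":-0.2},{"dx":0.95,"dy":3.05,"dz":0,"spin":0,"claw":-0.2},{"dx":0.95,"dy":3.05,"dz":0,"spin":0,"claw":-0.2},{"dx":0.95,"dy":3.05,"dz":0,"spin":0,"claw":-0.2},{"dx":0.95,"dy":3.05,"dz":0,"spin":0,"claw":-0.2},{"dx":0.95,"dy":3.05,"dz":0,"spin":0,"claw":-0.2},{"dx":0.95,"dy":3.05,"dz":0,"spin":0,"claw":-0.2},{"dx":0.95,"dy":3.05,"dz":0,"spin":0,"claw":-0.2},{"dx":0.95,"dy":3.05,"dz":0,"spin":0,"claw":-0.2}]'|sed -n 2p; python3 -m handwheel '[{"dx":0,"dy":0,"dz":2,"spin":0,"claw":-0.2},{"dx":0,"dy":0,"dz":0,"spin":0,"claw":-0.2},{"dx":0,"dy":0,"dz":0,"spin":0,"claw":-0.2}]'|sed -n 2p;python3 -c "
from h import *
go((.4912,.0025,.026),np.pi/2-.28)"
```

```text
tool_pos: [0.4896, 0.0038, 0.1576]
tool_pos: [0.4892, 0.0025, 0.1373]
{'d': array([-0.25,  0.06, 11.12]), 'spin': np.float64(-0.001)}
```

```bash
python3 -m handwheel '[{"dx":-0.2,"dy":0,"dz":3,"spin":0,"claw":-0.2},{"dx":0,"dy":0,"dz":3,"spin":0,"claw":-0.2},{"dx":0,"dy":0,"dz":2.5,"spin":0,"claw":-0.2},{"dx":0,"dy":0,"dz":1,"spin":0,"claw":-0.2},{"dx":0,"dy":0,"dz":0.5,"spin":0,"claw":-0.2},{"dx":0,"dy":0,"dz":0,"spin":0,"claw":-0.2},{"dx":0,"dy":0,"dz":0,"spin":0,"claw":-0.2}]'|sed -n '2p;4p'; python3 -m handwheel '[{"dx":0,"dy":0,"dz":0.4,"spin":0,"claw":-0.2},{"dx":0,"dy":0,"dz":0,"spin":0,"claw":-0.2}]' |sed -n '2p;4p'; python3 -m handwheel '[{"dx":0,"dy":0,"dz":0.2,"spin":0,"claw":-0.2},{"dx":0,"dy":0,"dz":0,"spin":0,"claw":-0.2}]' |sed -n '2p;4p'
```

```text
tool_pos: [0.4943, 0.0008, 0.0408]
ft_force: [0.4, 0.3, -2.1]
tool_pos: [0.494, 0.0012, 0.0364]
ft_force: [-0.6, -0.3, -2.3]
tool_pos: [0.4933, 0.0014, 0.0337]
ft_force: [-0.6, 0.5, -1.5]
```

```bash
python3 -m handwheel '[{"dx":0.1,"dy":0,"dz":0.3,"spin":0,"claw":-0.2},{"dx":0,"dy":0,"dz":0,"spin":0,"claw":-0.2}]'|sed -n '2p;4p'; python3 -m handwheel '[{"dx":0,"dy":0,"dz":0.15,"spin":0,"claw":-0.2},{"dx":0,"dy":0,"dz":0,"spin":0,"claw":-0.2}]' |sed -n '2p;4p'; python3 -m handwheel '[{"dx":0,"dy":0,"dz":0.12,"spin":0,"claw":-0.2},{"dx":0,"dy":0,"dz":0,"spin":0,"claw":-0.2}]' |sed -n '2p;4p'
```

```text
tool_pos: [0.4917, 0.0019, 0.0301]
ft_force: [0.2, 0.2, -1.1]
tool_pos: [0.4919, 0.0018, 0.0287]
ft_force: [-0.4, 0.1, -1.2]
tool_pos: [0.4921, 0.0018, 0.0277]
ft_force: [-0.5, 1.1, -1.4]
```

```bash
python3 -m handwheel '[{"dx":0,"dy":0,"dz":0.12,"spin":0,"claw":-0.2},{"dx":0,"dy":0,"dz":0,"spin":0,"claw":-0.2}]' |sed -n '2p;4p'
```

```text
tool_pos: [0.4923, 0.0017, 0.0266]
ft_force: [-0.5, -0.4, -1.2]
```

```bash
python3 -m handwheel '[{"dx":0.1,"dy":0,"dz":0.12,"spin":0,"claw":-0.2},{"dx":0,"dy":0,"dz":0,"spin":0,"claw":-0.2}]' |sed -n '2p;4p'; python3 -m handwheel '[{"dx":0,"dy":0,"dz":0.1,"spin":0,"claw":-0.2},{"dx":0,"dy":0,"dz":0,"spin":0,"claw":-0.2}]' |sed -n '2p;4p'
```

```text
tool_pos: [0.4924, 0.0017, 0.0266]
ft_force: [-0.2, 1.0, 5.5]
tool_pos: [0.4924, 0.0017, 0.0265]
ft_force: [-4.4, 0.9, 14.4]
```

```bash
python3 -m handwheel '[{"dx":0,"dy":0,"dz":0.1,"spin":0,"claw":-0.2},{"dx":0,"dy":0,"dz":0,"spin":0,"claw":-0.2}]' |sed -n '2p;4p'
```

```text
tool_pos: [0.4924, 0.0017, 0.0265]
ft_force: [-8.8, 1.0, 23.1]
```

Standing. I'll release and rise, then check the tin.

```bash
python3 -m handwheel '[{"dx":0,"dy":0,"dz":-0.2,"spin":0,"claw":-0.2},{"dx":0,"dy":0,"dz":0,"spin":0,"claw":0.4},{"dx":0,"dy":0,"dz":0,"spin":0,"claw":1},{"dx":0,"dy":0,"dz":0,"spin":0,"claw":1},{"dx":0,"dy":0,"dz":-2,"spin":0,"claw":1},{"dx":0,"dy":0,"dz":-4,"spin":0,"claw":1},{"dx":0,"dy":0,"dz":-4,"spin":0,"claw":1},{"dx":0,"dy":0,"dz":-4,"spin":0,"claw":1},{"dx":-1,"dy":0,"dz":-4,"spin":0,"claw":1},{"dx":-2,"dy":0,"dz":-4,"spin":0,"claw":1}]'|sed -n '2p;4,6p'
python3 -m handwheel '[{"dx":0,"dy":0,"dz":0,"spin":0,"claw":1},{"dx":0,"dy":0,"dz":0,"spin":0,"claw":1}]'|sed -n 2p
python3 st.py .491 .002 .058 17 30; python3 -c "
from h import *
go((.4988,-.3152,.26),np.pi/2-.28)"
```

```text
tool_pos: [0.5179, -0.0054, 0.2448]
ft_force: [0.7, -1.5, 0.2]
gripper_width: 0.998
finger_force: 0.0
tool_pos: [0.5206, -0.0065, 0.245]
[252.92073831 146.2930557 ]
r expected 23.535909583239555
{'d': array([ -6.68, -30.25,  -1.75]), 'spin': np.float64(-0.002)}
```

```bash
python3 -m handwheel '[{"dx":-0.7,"dy":-3,"dz":-0.2,"spin":0,"claw":1},{"dx":-0.7,"dy":-3,"dz":-0.2,"spin":0,"claw":1},{"dx":-0.7,"dy":-3,"dz":-0.2,"spin":0,"claw":1},{"dx":-0.7,"dy":-3,"dz":-0.2,"spin":0,"claw":1},{"dx":-0.7,"dy":-3,"dz":-0.2,"spin":0,"claw":1},{"dx":-0.7,"dy":-3,"dz":-0.2,"spin":0,"claw":1},{"dx":-0.7,"dy":-3,"dz":-0.2,"spin":0,"claw":1},{"dx":-0.7,"dy":-3,"dz":0,"spin":0,"claw":1},{"dx":-0.7,"dy":-3,"dz":0,"spin":0,"claw":1},{"dx":-0.4,"dy":-3,"dz":0,"spin":0,"claw":1}]'|sed -n 2p
python3 -m handwheel '[{"dx":0,"dy":-0.2,"dz":0,"spin":0,"claw":1},{"dx":0,"dy":0,"dz":0,"spin":0,"claw":1},{"dx":0,"dy":0,"dz":0,"spin":0,"claw":1}]'|sed -n 2p
python3 - <<'E'
from h import *
np.set_printoptions(suppress=True,precision=4)
top=manip.camera("top");np.save("top13.npy",top);p=manip.camera_params("top");T=(np.array(p["pose"]),p)
for n in("top7","top13"):
    i=np.load(n+".npy")[185:230,225:272]; h=cv2.cvtColor(cv2.resize(i,None,fx=4,fy=4,interpolation=cv2.INTER_CUBIC),cv2.COLOR_RGB2HSV)
    m=cv2.inRange(h,(0,0,90),(180,45,255))
    for k in sorted(cv2.findContours(m,0,2)[0],key=cv2.contourArea)[-2:]:
        (c,r)=cv2.minEnclosingCircle(k); u=np.array(c)/4+[225,185]; print(n,u,r/4,cv2.contourArea(k)/16,plane(*T,u,.058))
im,P,p=cam("wrist");np.savez("w13.npz",im=im,P=P)
g=cv2.cvtColor(im,cv2.COLOR_RGB2GRAY); m=cv2.inRange(g,0,48); c=proj(P,p,[[.498,-.3152,.081]])[0]; print(c)
for k in cv2.findContours(m,0,2)[0]:
    r=cv2.minAreaRect(k)
    if cv2.contourArea(k)>600: print(r,plane(P,p,r[0],.081))
go((.4985,-.3152,.050),np.pi/2-.28)
E
```

```text
tool_pos: [0.4983, -0.3131, 0.2536]
tool_pos: [0.4984, -0.3133, 0.2547]
top7 [256.4745 188.8061] 15.015917778015137 294.03125 [[ 0.5443 -0.0172  0.058 ]]
top7 [248.889  207.4992] 10.172472953796387 302.96875 [[0.4903 0.0033 0.058 ]]
top13 [249.4381 207.2134] 10.139121055603027 298.03125 [[0.4911 0.0017 0.058 ]]
[250.7057 176.0912]
((318.5, 367.0), (32.0, 63.0), 90.0) [[ 0.7846 -0.3006  0.081 ]]
((133.5281524658203, 365.4276123046875), (30.911489486694336, 41.733097076416016), 21.250505447387695) [[ 0.7104 -0.5457  0.081 ]]
((460.0, 335.5), (95.0, 102.0), 90.0) [[ 0.7861 -0.1069  0.081 ]]
((48.49999237060547, 335.4999694824219), (96.99998474121094, 94.99998474121094), 0.0) [[ 0.6324 -0.6356  0.081 ]]
((353.2213134765625, 273.8915100097656), (97.50362396240234, 30.282817840576172), 63.886085510253906) [[ 0.6543 -0.2268  0.081 ]]
((152.41773986816406, 273.72271728515625), (30.095352172851562, 97.50894165039062), 25.463346481323242) [[ 0.584  -0.4683  0.081 ]]
{'d': array([-0.05, -0.25, 20.58]), 'spin': np.float64(-0.0)}
```

```bash
python3 - <<'E'
from h import *
np.set_printoptions(suppress=True,precision=4)
w=np.load("w13.npz");im=w["im"];P=w["P"];p=manip.camera_params("wrist")
g=cv2.cvtColor(im,cv2.COLOR_RGB2GRAY);print(g[176-45:176+45:6,251-45:251+45:6])
roi=np.zeros_like(g);roi[110:240,180:330]=255
m=cv2.inRange(g,0,75)&roi
for k in cv2.findContours(m,0,2)[0]:
    r=cv2.minAreaRect(k)
    if cv2.contourArea(k)>200: print(r,cv2.boundingRect(k),plane(P,p,r[0],.081))
E
```

```text
[[172  97  90  68 132 104  99 104  95  94  96 141  97 138 149]
 [157 163 127 148 136 103  99 104  96  93  95 142  97 170 182]
 [168 177 136 166 135 101  97 103  96  94  95 140  74 155 185]
 [164 167 160 151  21  24  23  21  23  23  21  23  71 152 151]
 [128 155 166  96  25  78  76  75  72  71  70  69  45 150 168]
 [164 166 169 121  78  77 184 179 179 183  76  66  49 171 153]
 [149 156 169 110  77  75 220 219 217 216  84  66  65 164 158]
 [181 154 161 129  76  75 222 220 219 219  83  65  66 166 162]
 [188 179 172 103  77  76 220 219 221 224  75  66 114 165 161]
 [185 182 175 134  74  73 220 218 222 219  76  65 116 154 162]
 [171 181 179 161  74  73 101 101 100  98  66  64 133 164 160]
 [177 177 178 175  70  70  68  66  66  63  61  60 146 163 165]
 [175 173 175 176 242 123 122 133 200 199 198 231 138 179 182]
 [175 181 188 185 239 246 246 245 245 244 244 227 144 183 185]
 [185 180 184 187 186 188 190 165 167 152 151 162 180 179 178]]
((251.5, 171.5), (53.0, 53.0), 90.0) (225, 145, 54, 54) [[ 0.4931 -0.3128  0.081 ]]
```

```bash
python3 -m handwheel '[{"dx":0,"dy":-0.25,"dz":3,"spin":0,"claw":1},{"dx":0,"dy":0,"dz":3.5,"spin":0,"claw":1},{"dx":0,"dy":0,"dz":3.5,"spin":0,"claw":1},{"dx":0,"dy":0,"dz":3.5,"spin":0,"claw":1},{"dx":0,"dy":0,"dz":3,"spin":0,"claw":1},{"dx":0,"dy":0,"dz":2,"spin":0,"claw":1},{"dx":0,"dy":0,"dz":1.6,"spin":0,"claw":1},{"dx":0,"dy":0,"dz":0,"spin":0,"claw":1},{"dx":0,"dy":0,"dz":0,"spin":0,"claw":1}]' 30|sed -n '2p;4p'; python3 -m handwheel '[{"dx":0,"dy":0,"dz":0.2,"spin":0,"claw":0.5},{"dx":0,"dy":0,"dz":0,"spin":0,"claw":0},{"dx":0,"dy":0,"dz":0,"spin":0,"claw":-0.1},{"dx":0,"dy":0,"dz":0,"spin":0,"claw":-0.1},{"dx":0,"dy":0,"dz":0,"spin":0,"claw":-0.1},{"dx":0,"dy":0,"dz":0,"spin":0,"claw":-0.1},{"dx":0,"dy":0,"dz":0,"spin":0,"claw":-0.1}]'
```

```text
tool_pos: [0.4982, -0.3155, 0.0552]
ft_force: [1.1, -0.4, 0.7]
clock: 40.22
tool_pos: [0.4989, -0.3171, 0.0546]
eef_rot: [0.441, 3.109, 0.0]
ft_force: [-0.3, 2.4, 6.4]
gripper_width: 0.674
finger_force: 30.0
```

```bash
python3 -m handwheel '[{"dx":0,"dy":0,"dz":-1,"spin":0,"claw":-0.1},{"dx":0,"dy":0,"dz":-2.5,"spin":0,"claw":-0.1},{"dx":0,"dy":0,"dz":-3,"spin":0,"claw":-0.1},{"dx":0,"dy":0,"dz":-3,"spin":0,"claw":-0.1},{"dx":0,"dy":0,"dz":0,"spin":0,"claw":-0.1},{"dx":0,"dy":0,"dz":0,"spin":0,"claw":-0.1}]'|sed -n '2p;4,6p'; python3 -c "
from h import *
go((.614,-.0227,.14),np.pi/2-.28)"
```

```text
tool_pos: [0.4992, -0.3182, 0.1507]
ft_force: [0.3, 0.5, -2.1]
gripper_width: 0.673
finger_force: 30.0
{'d': array([-2.81, 31.58,  1.  ]), 'spin': np.float64(-0.002)}
```

```bash
python3 -m handwheel '[{"dx":-0.3,"dy":3.15,"dz":0,"spin":0,"claw":-0.1},{"dx":-0.3,"dy":3.15,"dz":0,"spin":0,"claw":-0.1},{"dx":-0.3,"dy":3.15,"dz":0,"spin":0,"claw":-0.1},{"dx":-0.3,"dy":3.15,"dz":0,"spin":0,"claw":-0.1},{"dx":-0.3,"dy":3.15,"dz":0,"spin":0,"claw":-0.1},{"dx":-0.3,"dy":3.15,"dz":0,"spin":0,"claw":-0.1},{"dx":-0.3,"dy":3.15,"dz":0,"spin":0,"claw":-0.1},{"dx":-0.3,"dy":3.15,"dz":0,"spin":0,"claw":-0.1},{"dx":-0.3,"dy":3.15,"dz":0,"spin":0,"claw":-0.1},{"dx":-0.1,"dy":3.15,"dz":0,"spin":0,"claw":-0.1}]'|sed -n 2p; python3 -m handwheel '[{"dx":0,"dy":0,"dz":2,"spin":0,"claw":-0.1},{"dx":0,"dy":0,"dz":2,"spin":0,"claw":-0.1},{"dx":0,"dy":0,"dz":2,"spin":0,"claw":-0.1},{"dx":0,"dy":0,"dz":0,"spin":0,"claw":-0.1},{"dx":0,"dy":0,"dz":0,"spin":0,"claw":-0.1}]'|sed -n 2p;python3 -c "
from h import *
go((.614,-.0227,.027),np.pi/2-.28)"
```

```text
tool_pos: [0.6117, -0.0206, 0.1459]
tool_pos: [0.6104, -0.0218, 0.0857]
{'d': array([-0.41,  0.02,  5.86]), 'spin': np.float64(-0.002)}
```

```bash
python3 -m handwheel '[{"dx":-0.3,"dy":0,"dz":2,"spin":0,"claw":-0.1},{"dx":0,"dy":0,"dz":1.5,"spin":0,"claw":-0.1},{"dx":0,"dy":0,"dz":1,"spin":0,"claw":-0.1},{"dx":0,"dy":0,"dz":0,"spin":0,"claw":-0.1},{"dx":0,"dy":0,"dz":0,"spin":0,"claw":-0.1}]'|sed -n '2p;4p'; python3 -m handwheel '[{"dx":0,"dy":0,"dz":0.3,"spin":0,"claw":-0.1},{"dx":0,"dy":0,"dz":0.2,"spin":0,"claw":-0.1},{"dx":0,"dy":0,"dz":0,"spin":0,"claw":-0.1}]' |sed -n '2p;4p'; python3 -m handwheel '[{"dx":0,"dy":0,"dz":0.2,"spin":0,"claw":-0.1},{"dx":0,"dy":0,"dz":0,"spin":0,"claw":-0.1}]' |sed -n '2p;4p'
```

```text
tool_pos: [0.6157, -0.0232, 0.044]
ft_force: [0.1, -0.1, -1.5]
tool_pos: [0.6161, -0.0232, 0.0392]
ft_force: [0.6, 0.0, -2.1]
tool_pos: [0.6158, -0.0231, 0.0367]
ft_force: [-0.7, -0.3, -2.2]
```

```bash
python3 -m handwheel '[{"dx":0.15,"dy":0,"dz":0.3,"spin":0,"claw":-0.1},{"dx":0,"dy":0,"dz":0,"spin":0,"claw":-0.1}]'|sed -n '2p;4p'; python3 -m handwheel '[{"dx":0,"dy":0,"dz":0.12,"spin":0,"claw":-0.1},{"dx":0,"dy":0,"dz":0,"spin":0,"claw":-0.1}]' |sed -n '2p;4p'
```

```text
tool_pos: [0.6137, -0.0225, 0.0331]
ft_force: [1.0, 0.2, -1.6]
tool_pos: [0.6141, -0.0226, 0.0322]
ft_force: [-0.2, 0.5, -1.4]
```

```bash
python3 -m handwheel '[{"dx":0,"dy":0,"dz":0.12,"spin":0,"claw":-0.1},{"dx":0,"dy":0,"dz":0,"spin":0,"claw":-0.1}]' |sed -n '2p;4p'
```

```text
tool_pos: [0.6145, -0.0227, 0.0316]
ft_force: [-1.1, -0.1, -0.6]
```

```bash
python3 -m handwheel '[{"dx":0,"dy":0,"dz":0.1,"spin":0,"claw":-0.1},{"dx":0,"dy":0,"dz":0,"spin":0,"claw":-0.1}]'|sed -n '2p;4p'
```

```text
tool_pos: [0.6146, -0.0227, 0.0316]
ft_force: [-4.9, 0.6, 6.3]
```

```bash
python3 -m handwheel '[{"dx":0,"dy":0,"dz":0.1,"spin":0,"claw":-0.1},{"dx":0,"dy":0,"dz":0,"spin":0,"claw":-0.1}]'|sed -n '2p;4p'
```

```text
tool_pos: [0.6146, -0.0227, 0.0316]
ft_force: [-6.5, 0.5, 13.8]
```

Contact. I'll release, rise, go back to the mat for the case, and check the adapter from the top.

```bash
python3 -m handwheel '[{"dx":0,"dy":0,"dz":-0.1,"spin":0,"claw":0},{"dx":0,"dy":0,"dz":0,"spin":0,"claw":0.5},{"dx":0,"dy":0,"dz":0,"spin":0,"claw":1},{"dx":0,"dy":0,"dz":0,"spin":0,"claw":1},{"dx":0,"dy":0,"dz":-2,"spin":0,"claw":1},{"dx":0,"dy":0,"dz":-4,"spin":0,"claw":1},{"dx":0,"dy":0,"dz":-4,"spin":0,"claw":1},{"dx":0,"dy":0,"dz":-4,"spin":0,"claw":1},{"dx":0,"dy":0,"dz":-4,"spin":0,"claw":1},{"dx":0,"dy":0,"dz":-4,"spin":0,"claw":1}]'|sed -n '2p;4,6p'
python3 -m handwheel '[{"dx":0.3,"dy":-3.1,"dz":0,"spin":0,"claw":1},{"dx":0.3,"dy":-3.1,"dz":0,"spin":0,"claw":1},{"dx":0.3,"dy":-3.1,"dz":0,"spin":0,"claw":1},{"dx":0.3,"dy":-3.1,"dz":0,"spin":0,"claw":1},{"dx":0.3,"dy":-3.1,"dz":0,"spin":0,"claw":1},{"dx":0.3,"dy":-3.1,"dz":0,"spin":0,"claw":1},{"dx":0.3,"dy":-3.1,"dz":0,"spin":0,"claw":1},{"dx":0.3,"dy":-3.1,"dz":0,"spin":0,"claw":1},{"dx":0.3,"dy":-3.1,"dz":0,"spin":0,"claw":1},{"dx":0.3,"dy":-3.1,"dz":0,"spin":0,"claw":1}]'|sed -n 2p
python3 -m handwheel '[{"dx":0,"dy":-0.3,"dz":0,"spin":0,"claw":1},{"dx":0,"dy":0,"dz":0,"spin":0,"claw":1},{"dx":0,"dy":0,"dz":0,"spin":0,"claw":1}]'|sed -n 2p
python3 - <<'E'
from h import *
np.set_printoptions(suppress=True,precision=4)
top=manip.camera("top");np.save("top14.npy",top);p=manip.camera_params("top");T=(np.array(p["pose"]),p)
for n in("top4","top14"):
    i=np.load(n+".npy"); s=cv2.resize(i[145:225,225:285],None,fx=4,fy=4,interpolation=cv2.INTER_CUBIC); h=cv2.cvtColor(s,cv2.COLOR_RGB2HSV)
    for nm,m in(("adapter",cv2.inRange(h,(0,0,0),(180,255,75))[:180]),("grey",cv2.inRange(h,(0,0,90),(180,45,255)))):
        for k in sorted(cv2.findContours(m,0,2)[0],key=cv2.contourArea)[-3:]:
            r=cv2.minAreaRect(k); u=np.array(r[0])/4+[225,145]
            if cv2.contourArea(k)>500: print(n,nm,u,np.array(r[1])/4,r[2],plane(*T,u,.058))
im,P,p=cam("wrist");np.savez("w14.npz",im=im,P=P)
h=cv2.cvtColor(im,cv2.COLOR_RGB2HSV);uv=proj(P,p,[[.4985,-.3155,.031]])[0];print(uv)
m=cv2.morphologyEx(cv2.inRange(h,(0,0,70),(180,60,255)),cv2.MORPH_CLOSE,np.ones((9,9)))
for k in cv2.findContours(m,0,2)[0]:
    r=cv2.minAreaRect(k)
    if cv2.contourArea(k)>600 and np.hypot(*(r[0]-uv))<50: print(r,plane(P,p,r[0],.031))
go((.4985,-.3155,.007),np.pi/2-.28)
E
```

```text
tool_pos: [0.614, -0.0226, 0.2521]
ft_force: [0.7, 0.2, -0.8]
gripper_width: 0.999
finger_force: 0.0
tool_pos: [0.4985, -0.3135, 0.2501]
tool_pos: [0.4986, -0.3145, 0.25]
top4 adapter [254.7472 173.5502] [20.2701  8.877 ] 40.10091018676758 [[ 0.5883 -0.0113  0.058 ]]
top4 grey [258.7398 164.9577] [13.5268 14.6602] 17.354022979736328 [[ 0.6135 -0.0223  0.058 ]]
top4 grey [249.125 207.5  ] [19.2687 19.9758] 45.0 [[0.4903 0.0026 0.058 ]]
top4 grey [257.0609 186.7808] [27.4335 19.6718] 15.5241117477417 [[ 0.5502 -0.0188  0.058 ]]
top14 adapter [255.9236 175.1991] [18.6775  3.1495] 19.334808349609375 [[ 0.5836 -0.0148  0.058 ]]
top14 grey [258.8958 165.3813] [13.6521 14.6381] 16.8583984375 [[ 0.6123 -0.0227  0.058 ]]
top14 grey [249.4   207.325] [19.342  19.6774] 26.56505012512207 [[0.4908 0.0018 0.058 ]]
[251.6537 167.8834]
((251.5, 164.0), (94.0, 49.0), 90.0) [[ 0.4936 -0.3143  0.031 ]]
{'d': array([ 0.  , -0.19, 24.32]), 'spin': np.float64(-0.0)}
```

```bash
python3 - <<'E'
from h import *
np.set_printoptions(suppress=True,precision=4,linewidth=200)
w=np.load("w14.npz");im=w["im"];P=w["P"];p=manip.camera_params("wrist");t,M=tool()
c=np.array([.4985,-.3155,0]);
for z in(.031,.003):print(z,proj(P,p,[c+[0,0,z]+M[:,0]*s*.06 for s in(1,-1)]))
g=cv2.cvtColor(im,cv2.COLOR_RGB2GRAY);print(g[100:225,230],g[100:225,271],sep="\n")
E
```

```text
0.031 [[251.5598 119.5594]
 [251.7397 212.189 ]]
0.003 [[251.6303 118.4181]
 [251.7937 205.4909]]
[ 85  82  78  77  81  84  84  82  76  73  71  73  78  80  83  86  89  91 100 119 134 139 139 139 138 138 138 138 138 137 137 137 138 138 138 137 138 137 138 138 138 137 138 144 180 224 243 244 244
 244 243 243 243 244 244 243 243 244 243 243 243 243 243 243 242 242 242 242 242 241 241 240 240 240 240 240 239 239 239 239 238 237 237 237 236 235 235 235 235 235 235 234 235 236 238 237 237 236
 236 235 235 234 234 234 233 234 233 232 231 229 225 210 186 183 183 183 183 184 185 187 189 189 188 185 183]
[ 92  90  90  91  91  92  93  94  94  93  91  92  91  92  96  98  97  97 106 122 135 139 139 139 128 106  97  96  99 101 102 102 102 102 102 102 102 103 119 161 186 194 196 201 226 241 240 221 188
 197 198 189 175 185 197 199 202 194 175 189 207 209 207 196 192 209 226 239 231 209 182 185 209 212 210 193 186 208 211 209 190 156 183 208 211 211 200 205 233 240 233 223 215 210 226 225 222 224
 227 225 226 227 225 231 231 227 226 232 237 240 238 220 176 161 159 157 159 156 150 151 160 169 174 176 177]
```

```bash
python3 -m handwheel '[{"dx":0,"dy":-0.15,"dz":3.5,"spin":0,"claw":1},{"dx":0,"dy":0,"dz":4,"spin":0,"claw":1},{"dx":0,"dy":0,"dz":4,"spin":0,"claw":1},{"dx":0,"dy":0,"dz":4,"spin":0,"claw":1},{"dx":0,"dy":0,"dz":3.5,"spin":0,"claw":1},{"dx":0,"dy":0,"dz":2.5,"spin":0,"claw":1},{"dx":0,"dy":0,"dz":1.5,"spin":0,"claw":1},{"dx":0,"dy":0,"dz":0.6,"spin":0,"claw":1},{"dx":0,"dy":0,"dz":0,"spin":0,"claw":1},{"dx":0,"dy":0,"dz":0,"spin":0,"claw":1}]' 30|sed -n '2p;4p'; python3 -m handwheel '[{"dx":0,"dy":0,"dz":0,"spin":0,"claw":1},{"dx":0,"dy":0,"dz":0,"spin":0,"claw":1}]' |sed -n '2p;4p'
```

```text
tool_pos: [0.499, -0.3163, 0.0152]
ft_force: [0.6, 0.1, 0.5]
tool_pos: [0.4992, -0.3173, 0.0161]
ft_force: [0.2, 0.5, 0.5]
```

```bash
python3 -m handwheel '[{"dx":0,"dy":-0.1,"dz":0.5,"spin":0,"claw":1},{"dx":0,"dy":0,"dz":0.2,"spin":0,"claw":0.4},{"dx":0,"dy":0,"dz":0,"spin":0,"claw":0},{"dx":0,"dy":0,"dz":0,"spin":0,"claw":-0.1},{"dx":0,"dy":0,"dz":0,"spin":0,"claw":-0.1},{"dx":0,"dy":0,"dz":0,"spin":0,"claw":-0.1},{"dx":0,"dy":0,"dz":0,"spin":0,"claw":-0.1},{"dx":0,"dy":0,"dz":0,"spin":0,"claw":-0.1},{"dx":0,"dy":0,"dz":0,"spin":0,"claw":-0.1}]' 30;  python3 -m handwheel '[{"dx":0,"dy":0,"dz":-1,"spin":0,"claw":-0.1},{"dx":0,"dy":0,"dz":-3,"spin":0,"claw":-0.1},{"dx":0,"dy":0,"dz":-4,"spin":0,"claw":-0.1},{"dx":0,"dy":0,"dz":-4,"spin":0,"claw":-0.1},{"dx":0,"dy":0,"dz":-3,"spin":0,"claw":-0.1},{"dx":0,"dy":0,"dz":0,"spin":0,"claw":-0.1},{"dx":0,"dy":0,"dz":0,"spin":0,"claw":-0.1}]'|sed -n '2p;4,6p'; python3 -c "
from h import *
go((.551,-.019,.14),np.pi/2-.28)"
```

```text
clock: 47.4
tool_pos: [0.4978, -0.3172, 0.0073]
eef_rot: [0.441, 3.11, 0.0]
ft_force: [-0.4, 0.8, 0.5]
gripper_width: 0.651
finger_force: 30.0
tool_pos: [0.4987, -0.3185, 0.1598]
ft_force: [0.1, -0.5, -3.6]
gripper_width: 0.651
finger_force: 30.0
{'d': array([ 3.31, 30.22,  1.89]), 'spin': np.float64(-0.002)}
```

```bash
python3 -m handwheel '[{"dx":0.3,"dy":3,"dz":0,"spin":0,"claw":-0.1},{"dx":0.35,"dy":3,"dz":0,"spin":0,"claw":-0.1},{"dx":0.35,"dy":3,"dz":0,"spin":0,"claw":-0.1},{"dx":0.35,"dy":3,"dz":0,"spin":0,"claw":-0.1},{"dx":0.35,"dy":3,"dz":0,"spin":0,"claw":-0.1},{"dx":0.3,"dy":3,"dz":0,"spin":0,"claw":-0.1},{"dx":0.3,"dy":3,"dz":0,"spin":0,"claw":-0.1},{"dx":0.3,"dy":3,"dz":0,"spin":0,"claw":-0.1},{"dx":0.3,"dy":3,"dz":0,"spin":0,"claw":-0.1},{"dx":0.3,"dy":3,"dz":0,"spin":0,"claw":-0.1}]'|sed -n 2p; python3 -m handwheel '[{"dx":0,"dy":0.2,"dz":2,"spin":0,"claw":-0.1},{"dx":0,"dy":0,"dz":2,"spin":0,"claw":-0.1},{"dx":0,"dy":0,"dz":2,"spin":0,"claw":-0.1},{"dx":0,"dy":0,"dz":0,"spin":0,"claw":-0.1},{"dx":0,"dy":0,"dz":0,"spin":0,"claw":-0.1},{"dx":0,"dy":0,"dz":0,"spin":0,"claw":-0.1}]'|sed -n '2p;4p';python3 -c "
from h import *
go((.551,-.019,.062),np.pi/2-.28)"
```

```text
tool_pos: [0.5486, -0.0185, 0.1545]
tool_pos: [0.5507, -0.0185, 0.0972]
ft_force: [0.4, -0.4, -2.4]
{'d': array([-0.04, -0.04,  3.52]), 'spin': np.float64(-0.002)}
```

```bash
python3 -m handwheel '[{"dx":0,"dy":0,"dz":1.5,"spin":0,"claw":-0.1},{"dx":0,"dy":0,"dz":0.8,"spin":0,"claw":-0.1},{"dx":0,"dy":0,"dz":0,"spin":0,"claw":-0.1},{"dx":0,"dy":0,"dz":0,"spin":0,"claw":-0.1}]'|sed -n '2p;4p'; python3 -m handwheel '[{"dx":0,"dy":0,"dz":0.4,"spin":0,"claw":-0.1},{"dx":0,"dy":0,"dz":0.2,"spin":0,"claw":-0.1},{"dx":0,"dy":0,"dz":0,"spin":0,"claw":-0.1}]'|sed -n '2p;4p'; python3 -m handwheel '[{"dx":0,"dy":0,"dz":0.2,"spin":0,"claw":-0.1},{"dx":0,"dy":0,"dz":0,"spin":0,"claw":-0.1}]'|sed -n '2p;4p'
```

```text
tool_pos: [0.5508, -0.0185, 0.0744]
ft_force: [0.3, 0.2, -2.1]
tool_pos: [0.5509, -0.0184, 0.0682]
ft_force: [0.5, 0.3, -2.7]
tool_pos: [0.5509, -0.0184, 0.0661]
ft_force: [-0.2, 0.3, -1.5]
```

```bash
python3 -m handwheel '[{"dx":0,"dy":0,"dz":0.2,"spin":0,"claw":-0.1},{"dx":0,"dy":0,"dz":0,"spin":0,"claw":-0.1}]'|sed -n '2p;4p'; python3 -m handwheel '[{"dx":0,"dy":0,"dz":0.1,"spin":0,"claw":-0.1},{"dx":0,"dy":0,"dz":0,"spin":0,"claw":-0.1}]'|sed -n '2p;4p'
```

```text
tool_pos: [0.5508, -0.0184, 0.064]
ft_force: [0.6, -0.4, -2.6]
tool_pos: [0.5509, -0.0184, 0.0631]
ft_force: [-0.2, 0.6, -3.4]
```

```bash
python3 -m handwheel '[{"dx":0,"dy":0,"dz":0.1,"spin":0,"claw":-0.1},{"dx":0,"dy":0,"dz":0,"spin":0,"claw":-0.1}]'|sed -n '2p;4p'
```

```text
tool_pos: [0.5512, -0.0184, 0.0624]
ft_force: [-0.3, -0.5, -3.2]
```

```bash
python3 -m handwheel '[{"dx":0,"dy":0,"dz":0.1,"spin":0,"claw":-0.1},{"dx":0,"dy":0,"dz":0,"spin":0,"claw":-0.1}]'|sed -n '2p;4p'
```

```text
tool_pos: [0.5512, -0.0184, 0.0623]
ft_force: [-2.5, 0.5, 3.9]
```

```bash
python3 -m handwheel '[{"dx":0,"dy":0,"dz":0.1,"spin":0,"claw":-0.1},{"dx":0,"dy":0,"dz":0,"spin":0,"claw":-0.1}]'|sed -n '2p;4p'
```

```text
tool_pos: [0.5513, -0.0185, 0.0623]
ft_force: [-6.8, 0.2, 11.3]
```

```bash
python3 -m handwheel '[{"dx":0,"dy":0,"dz":-0.1,"spin":0,"claw":-0.1},{"dx":0,"dy":0,"dz":0,"spin":0,"claw":0.4},{"dx":0,"dy":0,"dz":0,"spin":0,"claw":1},{"dx":0,"dy":0,"dz":0,"spin":0,"claw":1},{"dx":0,"dy":0,"dz":-2,"spin":0,"claw":1},{"dx":0,"dy":0,"dz":-4,"spin":0,"claw":1},{"dx":0,"dy":0,"dz":-4,"spin":0,"claw":1},{"dx":0,"dy":0,"dz":-4,"spin":0,"claw":1},{"dx":0,"dy":-2,"dz":-4,"spin":0,"claw":1},{"dx":0,"dy":-4,"dz":-2,"spin":0,"claw":1}]'|sed -n '2p;4,6p'
python3 -m handwheel '[{"dx":0,"dy":-4,"dz":0,"spin":0,"claw":1},{"dx":0,"dy":-4,"dz":0,"spin":0,"claw":1},{"dx":0,"dy":-4,"dz":0,"spin":0,"claw":1},{"dx":0,"dy":-4,"dz":0,"spin":0,"claw":1},{"dx":0,"dy":-4,"dz":0,"spin":0,"claw":1},{"dx":0,"dy":-4,"dz":0,"spin":0,"claw":1},{"dx":0,"dy":0,"dz":0,"spin":0,"claw":1},{"dx":0,"dy":0,"dz":0,"spin":0,"claw":1}]'|sed -n 2p
python3 - <<'E'
from h import *
b=manip.camera("top"); a=np.load("top.npy")
f=lambda i:cv2.resize(i[130:245,110:320],(800,436),interpolation=cv2.INTER_CUBIC)[:, :]
A,B=[cv2.resize(f(i),(545,297)) for i in(a,b)]; save("fin",np.vstack([A,B]))
p=manip.camera_params("top");T=(np.array(p["pose"]),p)
for i in(np.load("top.npy"),b):
    h=cv2.cvtColor(cv2.resize(i[150:220,230:285],None,fx=4,fy=4,interpolation=cv2.INTER_CUBIC),cv2.COLOR_RGB2HSV)
    m=cv2.inRange(h,(18,90,120),(35,255,255)); 
    for k in cv2.findContours(m,0,2)[0]:
        r=cv2.minAreaRect(k)
        if 100<cv2.contourArea(k)<1500: print(np.array(r[0])/4+[230,150],cv2.contourArea(k))
E
```

```text
tool_pos: [0.5378, -0.0707, 0.2629]
ft_force: [1.1, -1.7, -0.2]
gripper_width: 0.999
finger_force: 0.0
tool_pos: [0.4679, -0.3043, 0.2568]
[248.46250153 195.61249924] 106.0
[259.83750343 191.73749924] 703.0
[247.89706039 198.41176605] 698.0
[260.06250191 191.8125    ] 668.5
[273.10961914 153.49807668] 1164.5
[254.75  151.125] 108.0
```

View pics/fin.png

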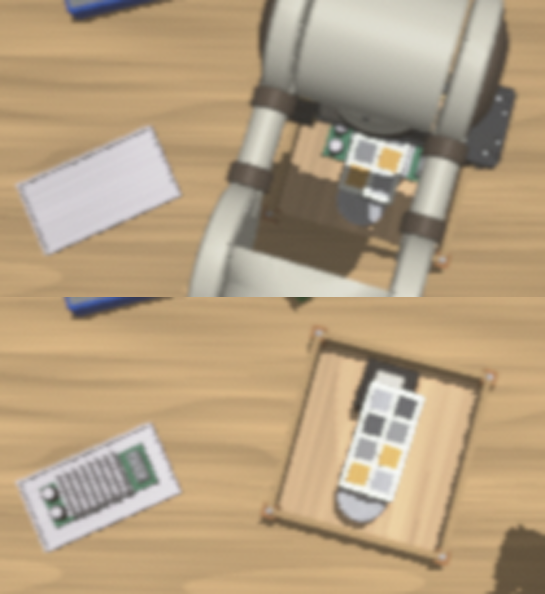

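The bottom half shows the module flat in the tray at (100,487). The case again bridges the tin at (360,505) and the adapter at (385,380). Its yellow windows are within 0.3 px of where they were at the start.

```bash
python3 -c "
from cell import manip
print(manip.finish_job())"
```

```text
the job is handed in; nothing more can be done
None
```

I handed the job in: the module lies flat and lengthwise in the tray, and the tin, adapter and case measured within about 2 mm of their starts in the last top-camera checks, well inside the 15 mm limit; the hand-in reported no verdict.

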